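# Hold a gift box in the locating jig

## Task

Get the long white gift box with the brown paper band ready for its seal sticker: first slide the blue-gripped stop along the fence until it lines up with the orange mark. Then push the box flush against the fence with its left end up against the stop blade, without shifting the stop, and hold it with one firm diagonal push that presses it into the fence and down onto the table at once, firm but not crushing it. Finish while still pushing and holding it like that; leave the small gift box and the tape roll where they are.

Things in the scene. Friction and masses are not known exactly. Their poses are not given: they have to be found in the camera images.
- jig: the aluminium and grey locating jig, fixed to the table. Origin at table height (z = 0) below the middle of the fence's front face; its x axis points away from the robot, square to that face, its y axis runs along the fence to the robot's left. The fence face is the plane x = 0; the rail reaches from x = 0 to 52 mm, is 440 mm long (y -220 to +220) and 40 mm high. A flat scale strip is on its rear half. Two feet behind the rail reach to x = 95 mm, 11 mm high.
- fence: the grey front half of the jig's rail, 28 mm thick and 40 mm high; same origin and axes as the jig. The box is to be pressed against its front face.
- stop (a joint): position of the sliding stop along the fence in m: 0 when it stands at the jig's y = 0, growing to the robot's left (jig +y); travel -0.06 to +0.15. Stays where it is left; it takes about 5 N to slide.
- stop_grip (a point): middle of the stop's blue upright grip, 26 mm across the fence, 18 mm along it, 35 mm high, from 52 to 87 mm above the table; this point is 70 mm above the table. Its axes are parallel to the jig's. The grip stands on a black carriage, 44 mm along the fence, on top of the rail (40 to 52 mm above the table). Its middle is the line that is to match the orange mark.
- stop_face (a point): middle of the right-hand (jig -y) face of the stop's steel blade, at 25 mm above the table; the blade is 8 mm thick, centred under the grip, and sticks out 56 mm in front of the fence, from 6 to 52 mm above the table. Axes parallel to the jig's. The left end of the box goes against this face.
- mark: orange clip, 18 mm wide along the fence, 8 mm high, fixed on the scale strip on the rear half of the rail; origin in the middle of its underside, 40 mm above the table; axes parallel to the jig's. A black line shows its middle; the middle of the stop's grip belongs in line with it (same position along the fence).
- parcel: the long white gift box with closed lid and a brown paper band round its middle, 85 mm (its x) by 165 mm (its y) by 50 mm high, about 0.2 kg, loose on the table in front of the fence, to the right of the stop; too wide to grip comfortably, so push it. Origin in the middle of its underside; its x axis points roughly away from the robot, y to the left. It slides easily.
- parcel_end (a point): middle of the box's left end face (its +y end), 82.5 mm from its middle and 25 mm above its underside; axes parallel to the box's.
- parcel_back (a point): middle of the long face of the box that looks away from the robot (its +x side), 43 mm from its middle, 25 mm above its underside; axes parallel to the box's. This face goes against the fence.
- packing_table: the packing table, top at z = 0; the box lies on it.
- gift_box_3: a smaller white gift box, 81 x 120 x 42 mm, loose bystander; origin in the middle of its underside.
- clear_tape_roll: a tan tape roll lying flat, 96 mm across, 45 mm high, loose bystander; origin in the middle of its underside.

How it is judged:
By the outcome, as a careful person would: the job done as asked, in the order asked, and still so for the second after the job is handed in, while the arm keeps its last pose, push and grip.
It also fails if it takes over 64 s, if anything falls off the work surface, if the arm or the gripper's body presses on something with over 40 N, if the wrist force passes 120 N, or if a joint passes its speed limit or range.

## Robot

A 6-joint arm with a two-finger parallel gripper is mounted at the origin on a cart in front of the work surface, level with it; the furniture and walls round the work are solid. World frame = base frame: x ahead of the robot, y to its left, z up, the work surface at z = 0. Lengths are in mm, angles in rad, forces in N, time in s.
With the tool pointing down it reaches from about 250 to 775 mm from the base axis. Payload 4 kg.
Tool frame: the origin (TCP) lies midway between the tips of the shut fingers; the grasp point (between the pads) lies 19 mm behind it; x points along the fingers, y is the direction in which the jaws open and shut, and the axes are right-handed (so a half turn about x gives the same grasp; the last joint's range is limited). The gripper opens to 85 mm and grips with 20 to 120 N. Pads are 22 mm wide; open, the fingers measure 114 mm over their backs; the gripper's body (76 mm by 85 mm) begins 54 mm behind the grasp point. The pads swing forward as they close: fully open they stand 13 mm farther back than shut.
Start: joints at [1.168, 0.087, 1.371, -0, 1.684, -0.103], TCP at [162.44, 525.482, 231.341] pointing down, gripper open.
Joint ranges: [-3.1, 3.1], [-0.76, 2.03], [0.27, 2.55], [-1.08, 4.22], [0.17, 2.65], [-2.57, 2.57]. Speed limits (rad/s): [2.79, 2.79, 3.14, 3.14, 3.14, 3.14].

## Interface

Orientations are given as a unit quaternion [x, y, z, w].
In Python, from bench import manip, camera, camera_info, order gives the robot as it stands.
- The arm moves only by the tool jog_arm, never from a script. Its argument "commands" is a list of rows, each an object with "translation": the shift along the world's x, y, z in m, a list of three; "roll": the turn about the world's z in degrees. In form: [{"translation": [tx, ty, tz], "roll": roll}, ...]. A call has exactly 5 rows; each row is the pose to reach, as a shift and turn from the pose commanded when the call began; what a row does not reach only later rows make up. A row lasts 1/12 s, in which the tool goes at most 41.7 mm and 7.16 degrees, less where a joint would pass 70% of its speed; a pose out of reach is approached as far as the arm can. A call with a gripper value outside its range is refused whole. "jaw" is the finger opening in m, from 0 to 0.0854, set as the call begins (left out, the last holds). The fingers move at their own pace and stop on an object; the grip force is fixed at half the most. Time passes only in rows, so rows that repeat a pose let the fingers close, or fill a call up. It gives the time, the measured TCP pose, the force and the opening at its end, in the units of the state.
- manip.sense(): the state, without advancing time (a new reading comes with each control period).
- camera(name): name is "side" or "top" or "wrist"; returns (picture, depth): 480x640x3 uint8, red, green, blue; 480x640 float32, mm along the optical axis (not along the pixel's ray), 0 where there is no reading.
- camera_info(name): a dict with "fovy" (degrees; the focal length in pixels is half the picture's height over the tangent of half this angle, whatever the lens; pixels are square), "cx", "cy" (the principal point, pixels), "extrinsics" (4x4, takes a point from world to camera coordinates); the wrist camera has in their place "hand_eye" (4x4, takes a point from camera to tool coordinates, whose origin is the TCP and whose axes are the tool frame's). Camera axes: x right, y down, z forward; pixel columns grow to the right and rows downward; lengths in mm; the calibration is good to about 2 mm. The wrist camera is an equidistant fisheye: a pixel r from the principal point sees the ray r / f radians off the axis. A picture is of the moment at which its call begins: read the wrist's pose just before it. camera_info takes no time and is no camera call.
- order.hand_in(): hands the job in, once; it reports no verdict.
The state is a dict: "time_s": time; "joint_positions": joint angles; "joint_vel": joint speeds; "joint_efforts": joint torques, N m; "eef_pos": TCP position; "orientation": TCP orientation; "force": force on the tool from outside, world axes, zero at the start; "ft_torque": the same for the moment, N m; "finger_gap": finger opening in mm.
Only numpy, scipy, OpenCV 4.12 (cv2) and the standard library are available. Lean on these libraries where they do the work, as an engineer would, in place of code of your own. Each camera call takes 0.05 s, during which the arm holds its last target.

## Working session

There is one attempt and no reset: what is moved stays moved. The work goes in short steps, Python scripts to look and compute and a tool call to move; the robot and the scene stay as the last step left them, time stands still between calls to the robot, and variables do not carry over. Pictures are saved under pics/ and viewed, and the job is handed in when it is done.

Besides the shell and the picture viewer there is one more tool, called after ">>>" by a JSON object that holds its "name" and its "arguments", one argument or row to a line. jog_arm: Moves the arm, as the interface text tells. Its arguments: {"type":"object","properties":{"commands":{"type":"array"},"jaw":{"type":"number"}},"required":["commands"]}

```bash
mkdir -p pics; ls; python3 - <<'E'
from bench import manip,camera,camera_info
import cv2,numpy as np
print(manip.sense())
for n in ["side","top","wrist"]:
    i=camera_info(n);print(n,i)
for n in ["side","top"]:
    p,d=camera(n);cv2.imwrite(f"pics/{n}0.png",p[:,:,::-1]);np.save(f"pics/{n}0d.npy",d)
E
```

```text
pics
{'time_s': 0.0, 'joint_positions': array([ 1.16795557e+00,  8.79909740e-02,  1.37229113e+00, -2.37205184e-05,
        1.68360936e+00, -1.03087867e-01]), 'joint_vel': array([ 0.0002099 , -0.00050793, -0.00181122,  0.00098322, -0.00328268,
        0.00065453]), 'joint_efforts': array([ 2.50876228e-04, -3.51871634e+01, -3.13270891e+01, -2.18032906e-04,
        1.06865694e-02,  1.53393852e-06]), 'eef_pos': array([162.21044689, 525.00137767, 230.10077089]), 'orientation': array([ 0.10479421,  0.69937453, -0.10637216,  0.69898384]), 'force': array([0.67880575, 0.96900598, 0.42269534]), 'ft_torque': array([0.01280056, 0.04155525, 0.01407863]), 'finger_gap': 85.45795401519773}
side {'fovy': 45.2619576547451, 'cx': 321.6438537745598, 'cy': 227.7675130253469, 'extrinsics': array([[-8.42112315e-01, -5.39278050e-01,  5.10234584e-03,
         3.94475480e+02],
       [-2.67282854e-01,  4.09122183e-01, -8.72455681e-01,
        -8.35239682e+01],
       [ 4.68408715e-01, -7.36069443e-01, -4.88666605e-01,
         1.29422209e+03],
       [ 0.00000000e+00,  0.00000000e+00,  0.00000000e+00,
       
[... 199 characters left out ...]
02],
       [-9.94255892e-01,  1.91215114e-03, -1.07011983e-01,
         4.94428465e+02],
       [ 1.07020023e-01,  4.76477061e-03, -9.94245448e-01,
         1.00425189e+03],
       [ 0.00000000e+00,  0.00000000e+00,  0.00000000e+00,
         1.00000000e+00]])}
wrist {'fovy': 65.70646984690485, 'cx': 320.6460534232419, 'cy': 235.89558284380084, 'hand_eye': array([[-7.15207765e-04, -2.69452607e-01,  9.63013386e-01,
        -1.43068842e+02],
       [ 9.99999684e-01, -5.26438878e-04,  5.95378237e-04,
        -1.36238632e+00],
       [ 3.46541468e-04,  9.63013507e-01,  2.69452899e-01,
        -6.81092084e+01],
       [ 0.00000000e+00,  0.00000000e+00,  0.00000000e+00,
         1.00000000e+00]])}
```

View pics/top0.png

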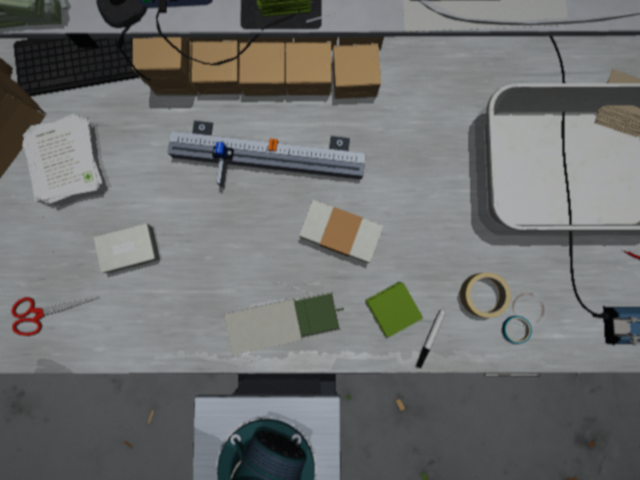

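View pics/side0.png

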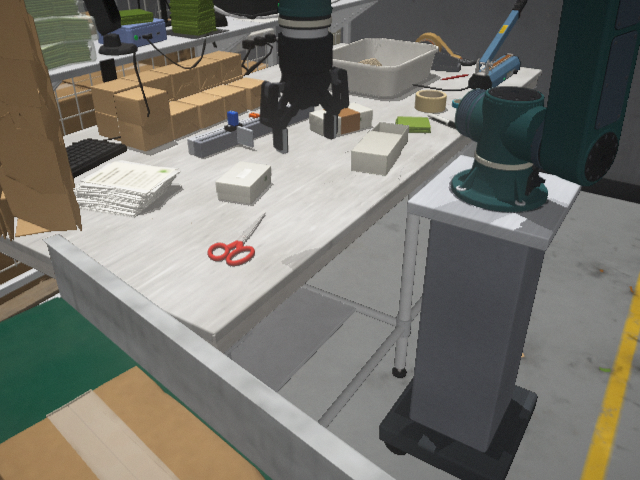

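The top view shows the jig (fence running from (168,150) to (365,172)), the blue grip at about (221,149), the orange mark at (273,144), the parcel at (340,231), the small box at (126,247) and the tape roll at (485,295). The side view shows the gripper above the scene. Next I'll measure positions.

```bash
cat > h.py <<'E'
import numpy as np,cv2
from bench import camera_info
def K(n):
    i=camera_info(n);f=240/np.tan(np.radians(i["fovy"]/2));return f,i["cx"],i["cy"],np.array(i["extrinsics"])
def ray(n,u,v,z):
    f,cx,cy,E=K(n);d=E[:3,:3].T@np.array([(u-cx)/f,(v-cy)/f,1]);o=-E[:3,:3].T@E[:3,3]
    return o+d*(z-o[2])/d[2]
def pix(n,p):
    f,cx,cy,E=K(n);c=E[:3,:3]@np.array(p)+E[:3,3];return cx+f*c[0]/c[2],cy+f*c[1]/c[2]
def pts(n,d):
    f,cx,cy,E=K(n);v,u=np.mgrid[:480,:640];c=np.stack([(u-cx)/f*d,(v-cy)/f*d,d],-1)
    return (c-E[:3,3])@E[:3,:3]
E
python3 - <<'E'
from h import *
im=cv2.imread("pics/top0.png");d=np.load("pics/top0d.npy");P=pts("top",d)
hsv=cv2.cvtColor(im,cv2.COLOR_BGR2HSV)
def rep(name,m):
    n,l,s,c=cv2.connectedComponentsWithStats(m.astype(np.uint8))
    for k in range(1,n):
        if s[k,4]>15: print(name,s[k],c[k],np.median(P[l==k],0).round(1))
roi=np.zeros((480,640),bool);roi[110:200,150:390]=1
rep("blue",roi&(hsv[...,0]>105)&(hsv[...,0]<130)&(hsv[...,1]>150))
rep("orange",roi&(hsv[...,0]<20)&(hsv[...,1]>150))
# parcel top by depth
X,Y,Z=P[...,0],P[...,1],P[...,2]
m=np.zeros((480,640),bool);m[190:275,285:395]=1
m&=(Z>42)&(Z<60)
rep("parcel",m)
q=np.argwhere(m)[:,::-1].astype(np.float32)
w=P[m][:,:2].astype(np.float32);print("rect world",cv2.minAreaRect(w),np.median(Z[m]))
m2=np.zeros((480,640),bool);m2[125:185,160:372]=1;m2&=(Z>33)&(Z<46)
w=P[m2][:,:2].astype(np.float32);r=cv2.minAreaRect(w);print("rail",r,cv2.boxPoints(r).round(1).tolist())
m3=np.zeros((480,640),bool);m3[215:280,85:165]=1;m3&=(Z>35)
print("gift3",cv2.minAreaRect(P[m3][:,:2].astype(np.float32)))
m3=np.zeros((480,640),bool);m3[265:325,455:512]=1;m3&=(Z>35)
print("tape",cv2.minAreaRect(P[m3][:,:2].astype(np.float32)))
crop=cv2.resize(im[115:280,160:400],None,fx=3.3,fy=3.3,interpolation=cv2.INTER_CUBIC);cv2.imwrite("pics/crop0.png",crop)
E
```

```text
blue [215 142  12  16 140] [220.3        149.91428571] [680.4  94.7  86.2]
orange [269 139   8  11  76] [272.53947368 144.14473684] [703.2 -12.8  49.2]
parcel [ 299  200   84   63 2983] [340.94032853 230.96413007] [ 509.1 -162.9   50.8]
rect world ((509.8851013183594, -162.64755249023438), (164.47840881347656, 86.95722961425781), 69.16706085205078) 50.77260841419481
rail ((661.6051635742188, 4.3558807373046875), (440.1161804199219, 111.4305648803711), 84.75274658203125) [[586.0, -209.6999969482422], [697.0, -219.89999389648438], [737.2000122070312, 218.39999389648438], [626.2000122070312, 228.60000610351562]]
gift3 ((459.9658203125, 131.92971801757812), (495.0401916503906, 112.64950561523438), 85.39910888671875)
tape ((370.96771240234375, -317.60345458984375), (93.88297271728516, 414.62506103515625), 0.07082139700651169)
```

```bash
python3 - <<'E'
from h import *
im=cv2.imread("pics/top0.png")
E
```

```text
(no output)
```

View pics/crop0.png

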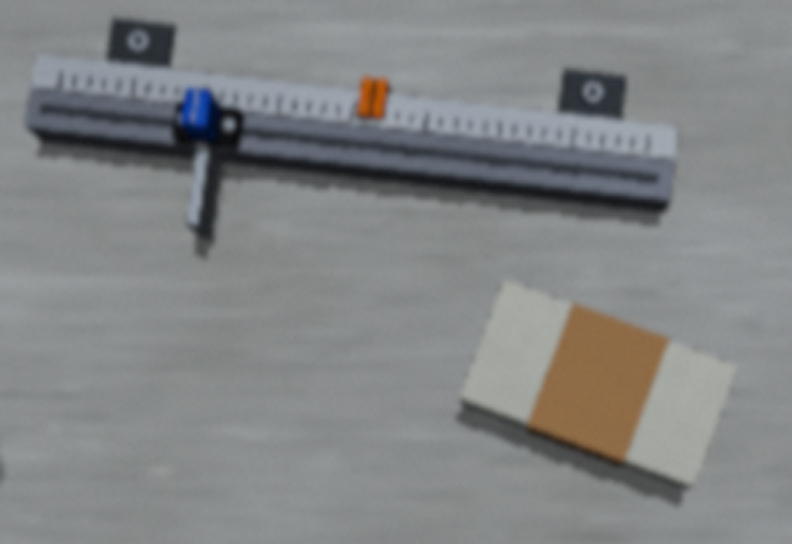

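```bash
python3 - <<'E'
from h import *
im=cv2.imread("pics/top0.png");d=np.load("pics/top0d.npy");P=pts("top",d)
X,Y,Z=P[...,0],P[...,1],P[...,2]
m=np.zeros((480,640),bool);m[125:185,160:372]=1;m&=(Z>34)&(Z<48)
fr=[];re=[]
for u in list(range(172,206))+list(range(236,262))+list(range(284,360)):
    v=np.where(m[:,u])[0]
    if len(v)>5:
        fr.append(ray("top",u,v.max()+.5,40)[:2]); re.append(ray("top",u,v.min()-.5,40)[:2])
out=[]
for n,a in(("front",fr),("rear",re)):
    a=np.array(a);k=np.polyfit(a[:,1],a[:,0],1);r=a[:,0]-np.polyval(k,a[:,1]);k=np.polyfit(a[abs(r)<3,1],a[abs(r)<3,0],1);out.append(k)
    print(n,k,np.degrees(np.arctan(k[0])),r.std())
print("width",(out[1][1]-out[0][1])*np.cos(np.arctan(out[0][0])))
s=(out[0][0]+out[1][0])/2;th=-np.arctan(s);ex=np.array([np.cos(th),np.sin(th)]);ey=np.array([-np.sin(th),np.cos(th)])
rail=P[m][:,:2]
yy=rail@ey
r2=m&(np.abs((P[...,:2]@ex)-((out[0][1]+out[1][1])/2)*np.cos(th))<20)
yy=(P[r2][:,:2])@ey;print("th",np.degrees(th),"y ext",yy.min(),yy.max())
x0=out[0][1]*np.cos(th);yc=(yy.min()+yy.max())/2
O=x0*ex+yc*ey;print("jig origin",O,"rear x",out[1][1]*np.cos(th)-x0)
def J(p):p=np.array(p[:2])-O;return p@ex,p@ey
for u,v,z in((220.3,149.9,78),(272.5,144.1,48)):
    p=ray("top",u,v,z);print(p,J(p))
hsv=cv2.cvtColor(im,cv2.COLOR_BGR2HSV)
b=(Z>82)&(Z<92);b[:,:200]=0;b[:,240:]=0;b[:130]=0;b[170:]=0
print("grip top",P[b].mean(0),J(P[b].mean(0)),b.sum())
o=(Z>45)&(Z<55);o[:,:262]=0;o[:,282:]=0;o[:135]=0;o[155:]=0
print("mark",P[o].mean(0),J(P[o].mean(0)),o.sum())
bl=(Z>46)&(Z<56);bl[:,:205]=0;bl[:,232:]=0;bl[:162]=0;bl[195:]=0
q=np.array([J(p) for p in P[bl]]);print("blade",q.min(0),q.max(0),q.mean(0))
c=ray("top",340.9,231,50);print("parcel c",c,J((509.9,-162.6)))
for a,bx in(("gift",(85,165,215,280)),("tape",(455,512,265,325))):
    mm=np.zeros_like(m);mm[bx[2]:bx[3],bx[0]:bx[1]]=1;mm&=(Z>35)&(Z<60);n,l,st,ce=cv2.connectedComponentsWithStats(mm.astype(np.uint8));k=1+st[1:,4].argmax();print(a,cv2.minAreaRect(P[l==k][:,:2].astype(np.float32)))
E
```

```text
front [1.17463481e-01 6.57340435e+02] 6.699461924600067 0.8249235988140698
rear [1.19226724e-01 7.11119166e+02] 6.799092925962642 0.6673981823619216
width 53.41151646398451
th -6.749282551020994 y ext -136.84235825961892 302.8017252306478
jig origin [658.01335624   5.68609357] rear x 53.40604090129648
[681.78023536  96.49210389  78.        ] (np.float64(12.930200008089797), np.float64(92.96991976353328))
[703.83266861 -12.70243424  48.        ] (np.float64(47.66289230589296), np.float64(-12.876181042477295))
grip top [683.61243179  97.05789649  87.47249491] (np.float64(14.683204426860287), np.float64(93.74712019660778)) 104
mark [702.08554787 -12.62880344  48.67621582] (np.float64(45.91922577890087), np.float64(-13.008390808650146)) 102
blade [-54.28798196  89.89309737] [-4.95707044 98.53116569] [-30.11269986  93.8942418 ]
parcel c [ 509.16340911 -162.7383265    50.        ] (np.float64(-127.30910329520904), np.float64(-184.52687555955796))
gift ((473.88897705078125, 309.82196044921875), (81.12993621826172, 121.35286712646484), 14.690232276916504)
tape ((371.16424560546875, -476.5982666015625), (93.88297271728516, 96.63526916503906), 0.07082139700651169)
```

```bash
cat >> h.py <<'E'
from scipy.spatial.transform import Rotation as R
O=np.array([658.0,5.7]);th=np.radians(-6.75);ex=np.array([np.cos(th),np.sin(th)]);ey=np.array([-np.sin(th),np.cos(th)])
def J(p):p=np.array(p[:2])-O;return np.array([p@ex,p@ey])
def W(x,y):return O+x*ex+y*ey
def st():
    from bench import manip
    s=manip.sense();r=R.from_quat(s["orientation"]).as_matrix()
    y=r[:,1];yaw=np.degrees(np.arctan2(y[1],y[0]));f=s["force"]
    print("t",round(s["time_s"],2),"tcp",s["eef_pos"].round(1),"jig",J(s["eef_pos"]).round(1),"toolx",r[:,0].round(3),"tooly yaw",round(yaw,2),"F",f.round(1),"Fjig",(f[:2]@ex).round(1),(f[:2]@ey).round(1),"gap",s["finger_gap"].round(1));return s
E
python3 - <<'E'
from h import *
st();print(W(14,93.5), W(14,-12.9))
E
```

```text
Traceback (most recent call last):
  File "h.py", line 21, in st
    print("t",round(s["time_s"],2),"tcp",s["eef_pos"].round(1),"jig",J(s["eef_pos"]).round(1),"toolx",r[:,0].round(3),"tooly yaw",round(yaw,2),"F",f.round(1),"Fjig",(f[:2]@ex).round(1),(f[:2]@ey).round(1),"gap",s["finger_gap"].round(1));return s
                                                                                                                                                                                                                   ^^^^^^^^^^^^^^^^^^^^^
AttributeError: 'float' object has no attribute 'round'
```

```bash
sed -i 's/s\["finger_gap"\].round(1)/round(float(s["finger_gap"]),1)/' h.py
python3 - <<'E'
from h import *
st();print(W(14,93.5), W(14,-12.9))
E
```

```text
t 0.1 tcp [162.3 525.  230.2] jig [-553.3  457.5] toolx [-0.001 -0.002 -1.   ] tooly yaw 72.82 F [-0.9 -0.8  0.3] Fjig -0.8 -0.9 gap 85.6
[682.89270506  96.90637716] [670.38672597  -8.75610666]
```

>>> {"name": "jog_arm", "arguments": {
  "commands": [
    {"translation": [0.026, -0.0214, 0], "roll": 2},
    {"translation": [0.052, -0.0428, 0], "roll": 4},
    {"translation": [0.078, -0.0642, 0], "roll": 6},
    {"translation": [0.104, -0.0856, 0], "roll": 8},
    {"translation": [0.13, -0.107, 0], "roll": 10.4}
  ]
}}

```text
time_s: 0.52
eef_pos: [293.1, 417.2, 230.7]
orientation: [0.041, 0.706, -0.041, 0.706]
force: [0.1, 1.0, 0.2]
finger_gap: 85.2
```

>>> {"name": "jog_arm", "arguments": {
  "commands": [
    {"translation": [0.026, -0.0214, 0], "roll": 0},
    {"translation": [0.052, -0.0428, 0], "roll": 0},
    {"translation": [0.078, -0.0642, 0], "roll": 0},
    {"translation": [0.104, -0.0856, 0], "roll": 0},
    {"translation": [0.13, -0.107, 0], "roll": 0}
  ]
}}

```text
time_s: 0.93
eef_pos: [423.3, 310.1, 230.8]
orientation: [0.042, 0.706, -0.042, 0.706]
force: [-0.3, 0.0, 0.0]
finger_gap: 85.6
```

>>> {"name": "jog_arm", "arguments": {
  "commands": [
    {"translation": [0.026, -0.0214, 0], "roll": 0},
    {"translation": [0.052, -0.0428, 0], "roll": 0},
    {"translation": [0.078, -0.0642, 0], "roll": 0},
    {"translation": [0.104, -0.0856, 0], "roll": 0},
    {"translation": [0.13, -0.107, 0], "roll": 0}
  ]
}}

```text
time_s: 1.35
eef_pos: [553.3, 203.1, 230.6]
orientation: [0.042, 0.706, -0.042, 0.705]
force: [0.8, 0.4, 0.4]
finger_gap: 85.5
```

>>> {"name": "jog_arm", "arguments": {
  "commands": [
    {"translation": [0.026, -0.0214, 0], "roll": 0},
    {"translation": [0.052, -0.0428, -0.02], "roll": 0},
    {"translation": [0.078, -0.0642, -0.04], "roll": 0},
    {"translation": [0.104, -0.0856, -0.06], "roll": 0},
    {"translation": [0.13, -0.107, -0.08], "roll": 0}
  ]
}}

```text
time_s: 1.77
eef_pos: [683.2, 96.2, 149.7]
orientation: [0.042, 0.706, -0.042, 0.706]
force: [0.4, 0.2, -0.8]
finger_gap: 85.2
```

```bash
python3 - <<'E'
from h import *
from bench import camera
st()
p,d=camera("wrist");cv2.imwrite("pics/w1.png",p[:,:,::-1])
E
```

```text
t 1.77 tcp [683.2  96.2 149.7] jig [14.4 92.9] toolx [-0.001  0.    -1.   ] tooly yaw 83.21 F [ 0.4  0.2 -0.8] Fjig 0.3 0.3 gap 85.2
```

View pics/w1.png

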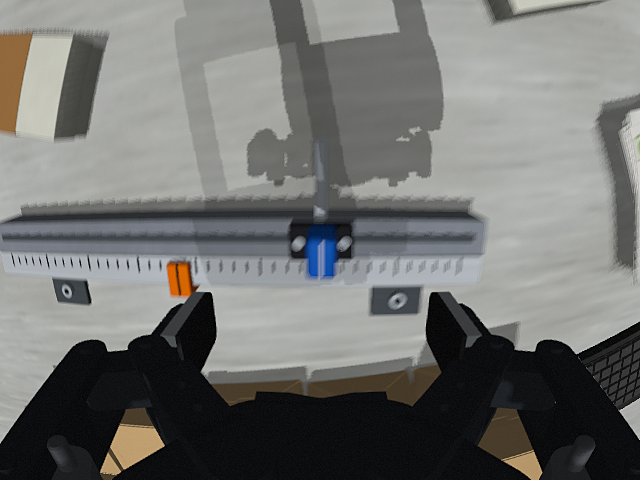

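The wrist view shows the blue grip at (321,252), centred between the fingers, with the mark at (180,278). I'll lower straight down and close.

>>> {"name": "jog_arm", "arguments": {
  "commands": [
    {"translation": [0, 0, -0.03], "roll": 0},
    {"translation": [0, 0, -0.06], "roll": 0},
    {"translation": [0, 0, -0.08], "roll": 0},
    {"translation": [0, 0, -0.089], "roll": 0},
    {"translation": [0, 0, -0.089], "roll": 0}
  ]
}}

```text
time_s: 2.23
eef_pos: [679.9, 97.4, 58.0]
orientation: [0.042, 0.709, -0.042, 0.703]
force: [0.3, 0.3, 0.4]
finger_gap: 85.4
```

>>> {"name": "jog_arm", "arguments": {
  "commands": [
    {"translation": [0, 0, 0], "roll": 0},
    {"translation": [0, 0, 0], "roll": 0},
    {"translation": [0, 0, 0], "roll": 0},
    {"translation": [0, 0, 0], "roll": 0},
    {"translation": [0, 0, 0], "roll": 0}
  ],
  "jaw": 0.01
}}

```text
time_s: 2.65
eef_pos: [683.2, 97.6, 64.1]
orientation: [0.042, 0.705, -0.042, 0.707]
force: [0.5, 0.7, -0.3]
finger_gap: 25.7
```

>>> {"name": "jog_arm", "arguments": {
  "commands": [
    {"translation": [0, 0, 0], "roll": 0},
    {"translation": [0, 0, 0], "roll": 0},
    {"translation": [0, 0, 0], "roll": 0},
    {"translation": [0, 0, 0], "roll": 0},
    {"translation": [0, 0, 0], "roll": 0}
  ]
}}

```text
time_s: 3.07
eef_pos: [683.0, 97.6, 63.8]
orientation: [0.042, 0.705, -0.042, 0.707]
force: [-1.0, 0.3, 5.7]
finger_gap: 16.6
```

```bash
python3 - <<'E'
from h import *
from bench import camera
st()
p,d=camera("wrist");cv2.imwrite("pics/w2.png",p[:,:,::-1])
E
```

```text
t 3.07 tcp [683.   97.6  63.8] jig [14.  94.2] toolx [ 0.002  0.    -1.   ] tooly yaw 83.23 F [-1.   0.3  5.7] Fjig -1.0 0.2 gap 16.6
```

View pics/w2.png

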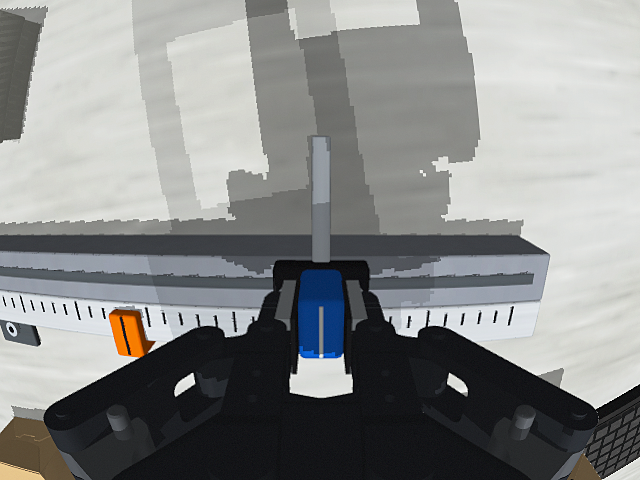

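Gripped: blue grip at (321,310) between the pads and the mark line near (126,335). I'll work out the offset from this view too.

```bash
cat >> h.py <<'E'
def wray(u,v,z,pos,q):
    i=camera_info("wrist");f=240/np.tan(np.radians(i["fovy"]/2));H=np.array(i["hand_eye"])
    a=np.array([u-i["cx"],v-i["cy"]]);r=np.hypot(*a);t=r/f
    c=np.array([*(a/max(r,1e-9)*np.sin(t)),np.cos(t)])
    Rm=R.from_quat(q).as_matrix();o=Rm@H[:3,3]+np.array(pos);d=Rm@H[:3,:3]@c
    return o+d*(z-o[2])/d[2]
E
python3 - <<'E'
from h import *
s=st()
im=cv2.imread("pics/w2.png")
for u,v,z in((321,310,87),(321,350,87),(320,140,52),(320,200,52),(123,316,48),(129,352,48),(549,255,40),(523,235,0)):
    p=wray(u,v,z,s["eef_pos"],s["orientation"]);print(u,v,p.round(1),J(p).round(2))
cv2.imwrite("pics/w2m.png",cv2.resize(im[295:370,95:165],None,fx=8,fy=8))
E
```

```text
t 3.12 tcp [683.   97.6  63.8] jig [14.1 94.2] toolx [ 0.002  0.    -1.   ] tooly yaw 83.23 F [-1.8  0.5  5.4] Fjig -1.8 0.3 gap 16.6
321 310 [675.8  97.3  87. ] [ 6.92 93.07]
321 350 [693.   95.3  87. ] [24.23 93.06]
320 140 [617.3 103.9  52. ] [-51.96  92.76]
320 200 [642.4 100.9  52. ] [-26.68  92.73]
123 316 [691.  -11.3  48. ] [ 34.73 -13.05]
129 352 [713.9 -16.   48. ] [ 58.02 -14.97]
549 255 [687.  221.4  40. ] [  3.43 217.57]
523 235 [687.5 226.9   0. ] [  3.29 223.14]
```

View pics/w2m.png

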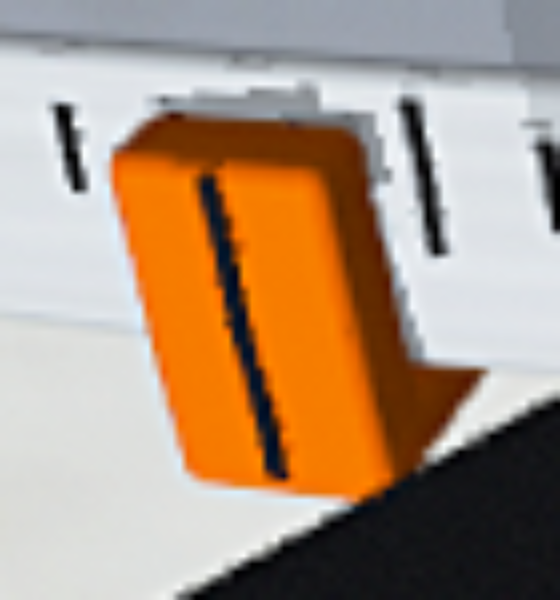

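>>> {"name": "jog_arm", "arguments": {
  "commands": [
    {"translation": [-0.0012, -0.01, 0], "roll": 0},
    {"translation": [-0.0024, -0.02, 0], "roll": 0},
    {"translation": [-0.0035, -0.03, 0], "roll": 0},
    {"translation": [-0.0047, -0.04, 0], "roll": 0},
    {"translation": [-0.0059, -0.05, 0], "roll": 0}
  ]
}}

```text
time_s: 3.53
eef_pos: [677.3, 49.7, 63.8]
orientation: [0.043, 0.705, -0.04, 0.707]
force: [-0.2, 6.0, 5.1]
finger_gap: 16.7
```

>>> {"name": "jog_arm", "arguments": {
  "commands": [
    {"translation": [-0.0014, -0.012, 0], "roll": 0},
    {"translation": [-0.0028, -0.024, 0], "roll": 0},
    {"translation": [-0.0043, -0.036, 0], "roll": 0},
    {"translation": [-0.0057, -0.048, 0], "roll": 0},
    {"translation": [-0.0064, -0.0543, 0], "roll": 0}
  ]
}}

```text
time_s: 3.95
eef_pos: [670.7, -5.7, 63.8]
orientation: [0.043, 0.705, -0.041, 0.707]
force: [-1.1, 5.3, 5.7]
finger_gap: 16.9
```

>>> {"name": "jog_arm", "arguments": {
  "commands": [
    {"translation": [0, 0, 0], "roll": 0},
    {"translation": [0, 0, 0], "roll": 0},
    {"translation": [0, 0, 0], "roll": 0},
    {"translation": [0, 0, 0], "roll": 0},
    {"translation": [0, 0, 0], "roll": 0}
  ]
}}

```text
time_s: 4.37
eef_pos: [670.5, -6.9, 63.8]
orientation: [0.042, 0.705, -0.042, 0.706]
force: [-2.4, 0.4, 6.5]
finger_gap: 16.8
```

```bash
python3 - <<'E'
from h import *
from bench import camera
st()
p,d=camera("wrist");cv2.imwrite("pics/w3.png",p[:,:,::-1])
p,d=camera("top");cv2.imwrite("pics/t3.png",cv2.resize(p[100:200,200:350,::-1],None,fx=5,fy=5,interpolation=cv2.INTER_CUBIC))
E
```

```text
t 4.37 tcp [670.5  -6.9  63.8] jig [ 13.9 -11. ] toolx [ 0.002 -0.    -1.   ] tooly yaw 83.22 F [-2.4  0.4  6.5] Fjig -2.4 0.1 gap 16.8
```

View pics/w3.png

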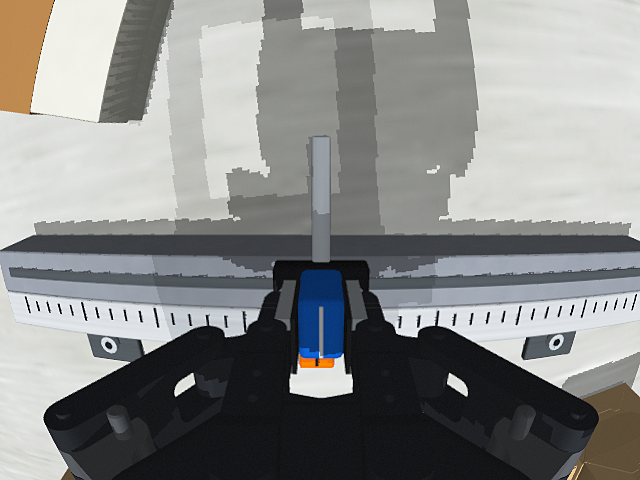

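View pics/t3.png

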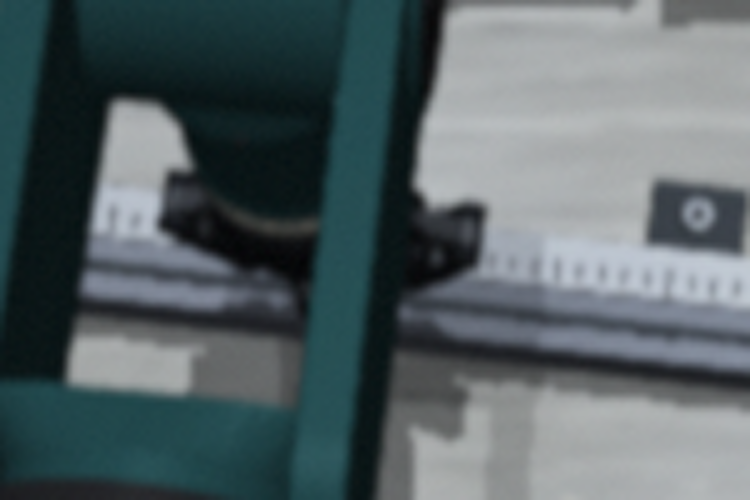

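```bash
python3 - <<'E'
from h import *
im=cv2.imread("pics/w3.png")
cv2.imwrite("pics/w3m.png",cv2.resize(im[300:375,285:360],None,fx=8,fy=8,interpolation=cv2.INTER_NEAREST))
s=st()
for u,v,z in((321,310,87),(321,350,87),(317.5,365,48),(298.5,364,48),(334.5,364,48),(301,300,87),(342,300,87)):
    p=wray(u,v,z,s["eef_pos"],s["orientation"]);print(u,v,J(p).round(2))
E
```

```text
t 4.47 tcp [670.5  -6.9  63.8] jig [ 13.9 -11. ] toolx [ 0.002 -0.    -1.   ] tooly yaw 83.22 F [-1.7 -0.5  6.3] Fjig -1.6 -0.7 gap 17.2
321 310 [  6.8  -12.17]
321 350 [ 24.11 -12.18]
317.5 365 [ 59.17 -13.94]
298.5 364 [ 58.61 -23.72]
334.5 364 [58.58 -5.19]
301 300 [  2.8  -19.29]
342 300 [ 2.82 -4.69]
```

View pics/w3m.png

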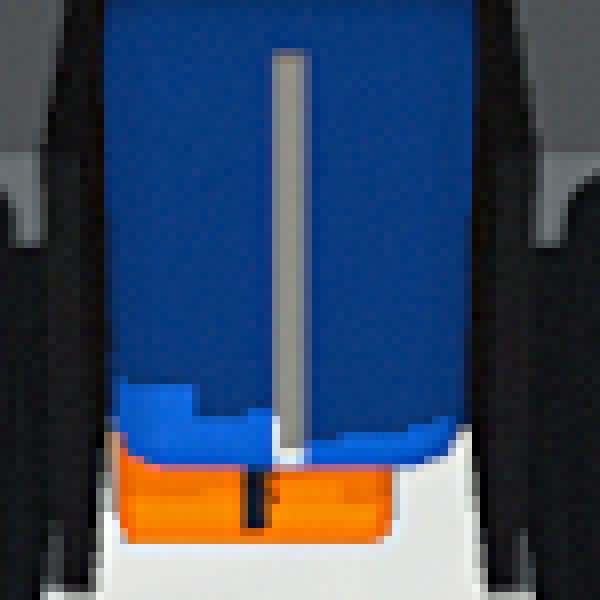

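The wrist crop shows the grip's line at column 320.5 and the mark's line at 316.5. The stop is therefore about 2 mm too far to +y (the top view says about 1.4). I'll move it another 1.8 mm.

>>> {"name": "jog_arm", "arguments": {
  "commands": [
    {"translation": [-0.0001, -0.0009, 0], "roll": 0},
    {"translation": [-0.0002, -0.0018, 0], "roll": 0},
    {"translation": [-0.0002, -0.0018, 0], "roll": 0},
    {"translation": [-0.0002, -0.0018, 0], "roll": 0},
    {"translation": [-0.0002, -0.0018, 0], "roll": 0}
  ]
}}

```text
time_s: 4.88
eef_pos: [670.5, -7.0, 63.8]
orientation: [0.042, 0.705, -0.041, 0.707]
force: [-0.9, 3.4, 6.1]
finger_gap: 16.5
```

>>> {"name": "jog_arm", "arguments": {
  "commands": [
    {"translation": [0, 0, 0], "roll": 0},
    {"translation": [0, 0, 0], "roll": 0},
    {"translation": [0, 0, 0], "roll": 0},
    {"translation": [0, 0, 0], "roll": 0},
    {"translation": [0, 0, 0], "roll": 0}
  ]
}}

```text
time_s: 5.3
eef_pos: [670.5, -7.1, 63.8]
orientation: [0.042, 0.705, -0.041, 0.707]
force: [-0.7, 4.2, 6.2]
finger_gap: 17.1
```

```bash
python3 - <<'E'
from h import *
from bench import camera
st()
p,d=camera("wrist");cv2.imwrite("pics/w4.png",p[:,:,::-1])
im=cv2.imread("pics/w4.png")
cv2.imwrite("pics/w4m.png",cv2.resize(im[300:375,285:360],None,fx=8,fy=8,interpolation=cv2.INTER_NEAREST))
E
```

```text
t 5.3 tcp [670.5  -7.1  63.8] jig [ 13.9 -11.2] toolx [ 0.002  0.002 -1.   ] tooly yaw 83.26 F [-0.7  4.2  6.2] Fjig -1.2 4.1 gap 17.1
```

View pics/w4m.png

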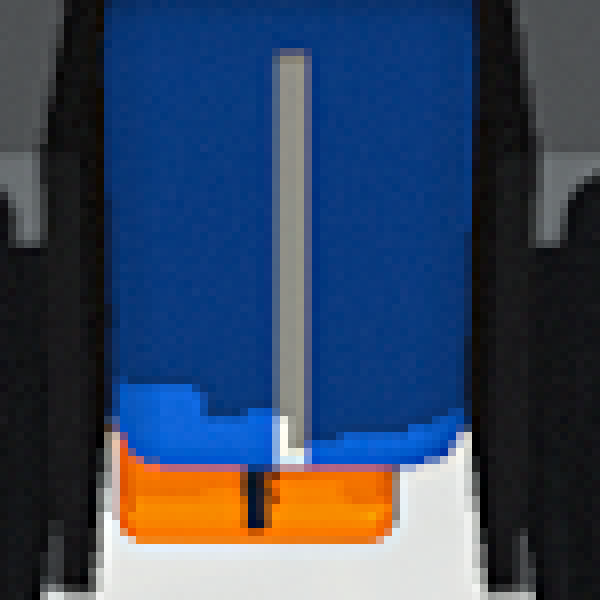

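It didn't slide: compliance took up the move and the force is still under the 5 N sliding force. I'll command further.

>>> {"name": "jog_arm", "arguments": {
  "commands": [
    {"translation": [-0.0001, -0.0006, 0], "roll": 0},
    {"translation": [-0.0001, -0.0012, 0], "roll": 0},
    {"translation": [-0.0002, -0.0018, 0], "roll": 0},
    {"translation": [-0.0002, -0.0018, 0], "roll": 0},
    {"translation": [-0.0002, -0.0018, 0], "roll": 0}
  ]
}}

```text
time_s: 5.77
eef_pos: [670.3, -8.4, 63.8]
orientation: [0.043, 0.705, -0.04, 0.707]
force: [-0.2, 5.2, 6.2]
finger_gap: 16.9
```

```bash
python3 - <<'E'
from h import *
from bench import camera
st()
p,d=camera("wrist");cv2.imwrite("pics/w5.png",p[:,:,::-1])
im=cv2.imread("pics/w5.png")
cv2.imwrite("pics/w5m.png",cv2.resize(im[300:375,285:360],None,fx=8,fy=8,interpolation=cv2.INTER_NEAREST))
E
```

```text
t 5.77 tcp [670.3  -8.4  63.8] jig [ 13.9 -12.6] toolx [ 0.002  0.003 -1.   ] tooly yaw 83.27 F [-0.2  5.2  6.2] Fjig -0.9 5.2 gap 16.9
```

View pics/w5m.png

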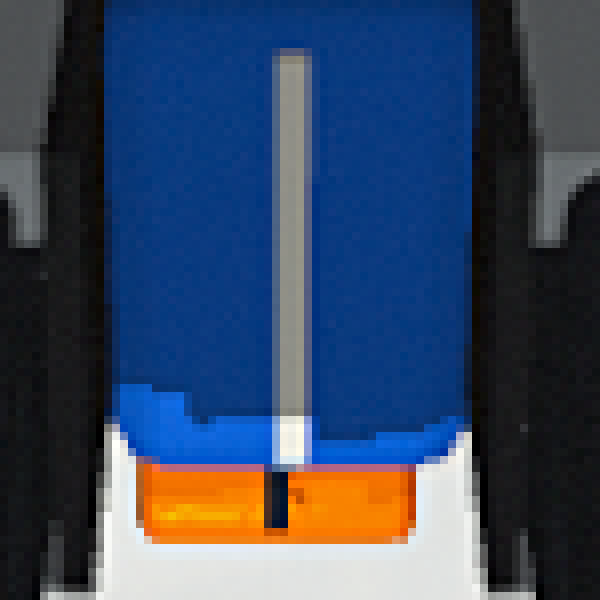

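>>> {"name": "jog_arm", "arguments": {
  "commands": [
    {"translation": [-0.0001, -0.0008, 0], "roll": 0},
    {"translation": [-0.0001, -0.0008, 0], "roll": 0},
    {"translation": [-0.0001, -0.0008, 0], "roll": 0},
    {"translation": [-0.0001, -0.0008, 0], "roll": 0},
    {"translation": [-0.0001, -0.0008, 0], "roll": 0}
  ]
}}

```text
time_s: 6.23
eef_pos: [670.3, -9.2, 63.8]
orientation: [0.043, 0.705, -0.04, 0.707]
force: [-1.1, 5.2, 6.5]
finger_gap: 17.0
```

```bash
python3 - <<'E'
from h import *
from bench import camera
st()
p,d=camera("wrist");cv2.imwrite("pics/w6.png",p[:,:,::-1])
im=cv2.imread("pics/w6.png")
cv2.imwrite("pics/w6m.png",cv2.resize(im[300:375,285:360],None,fx=8,fy=8,interpolation=cv2.INTER_NEAREST))
E
```

```text
t 6.23 tcp [670.3  -9.2  63.8] jig [ 13.9 -13.4] toolx [ 0.002  0.003 -1.   ] tooly yaw 83.27 F [-1.1  5.2  6.5] Fjig -1.7 5.0 gap 17.0
```

View pics/w6m.png

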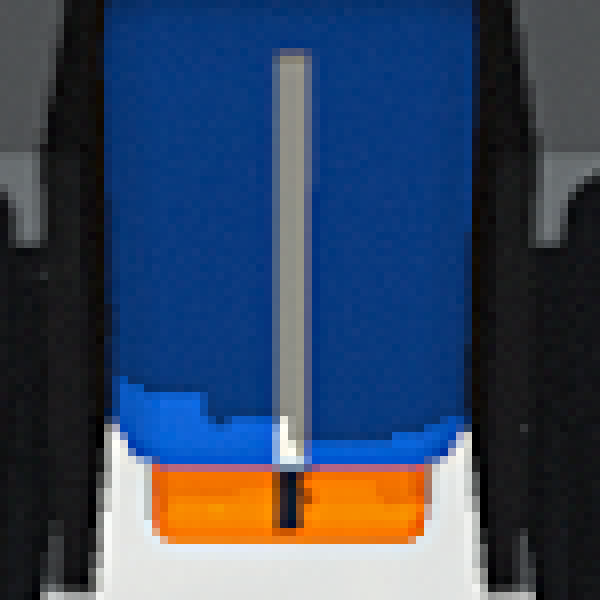

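The two lines now coincide (columns about 36 in the crop). I'll relax the stored side force, then open, lift and back off.

>>> {"name": "jog_arm", "arguments": {
  "commands": [
    {"translation": [0.0001, 0.001, 0], "roll": 0},
    {"translation": [0.0002, 0.0018, 0], "roll": 0},
    {"translation": [0.0002, 0.0018, 0], "roll": 0},
    {"translation": [0.0002, 0.0018, 0], "roll": 0},
    {"translation": [0.0002, 0.0018, 0], "roll": 0}
  ]
}}

```text
time_s: 6.7
eef_pos: [670.3, -9.2, 63.8]
orientation: [0.042, 0.705, -0.042, 0.706]
force: [-2.3, 1.0, 5.8]
finger_gap: 17.1
```

>>> {"name": "jog_arm", "arguments": {
  "commands": [
    {"translation": [0, 0, 0], "roll": 0},
    {"translation": [0, 0, 0], "roll": 0},
    {"translation": [0, 0, 0], "roll": 0},
    {"translation": [0, 0, 0], "roll": 0},
    {"translation": [0, 0, 0], "roll": 0}
  ],
  "jaw": 0.07
}}

```text
time_s: 7.12
eef_pos: [669.6, -9.5, 61.7]
orientation: [0.042, 0.706, -0.042, 0.706]
force: [0.7, 0.2, -0.2]
finger_gap: 70.2
```

>>> {"name": "jog_arm", "arguments": {
  "commands": [
    {"translation": [0, 0, 0.0], "roll": 0},
    {"translation": [0, 0, 0.02], "roll": 0},
    {"translation": [0, 0, 0.05], "roll": 0},
    {"translation": [0, 0, 0.08], "roll": 0},
    {"translation": [0, 0, 0.09], "roll": 0}
  ]
}}

```text
time_s: 7.53
eef_pos: [672.1, -9.7, 158.3]
orientation: [0.042, 0.703, -0.042, 0.709]
force: [0.8, 0.4, 1.7]
finger_gap: 69.7
```

```bash
python3 - <<'E'
from h import *
from bench import camera
s=st()
p,d=camera("wrist");cv2.imwrite("pics/w7.png",p[:,:,::-1])
E
```

```text
t 7.53 tcp [672.1  -9.7 158.3] jig [ 15.8 -13.6] toolx [ 0.009 -0.001 -1.   ] tooly yaw 83.22 F [0.8 0.4 1.7] Fjig 0.7 0.5 gap 69.7
```

View pics/w7.png

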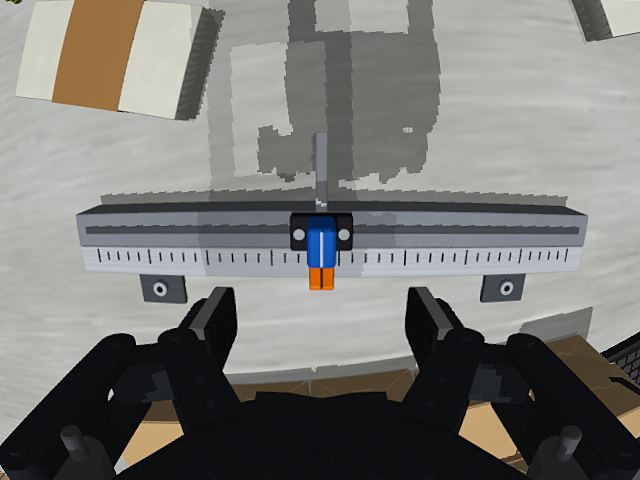

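Stop and mark line up (grip line at column 321.5, mark line at 321). Before lowering in front of the box I'll check what's near.

```bash
python3 - <<'E'
from h import *
from bench import camera
s=st()
p,d=camera("top");im=p[:,:,::-1].copy();cv2.imwrite("pics/t8.png",im)
for y in(-57,57):
  for x in (-12,12):
    w=W(-215+x,-186+y);u=pix("top",[*w,0]);print(w.round(1),np.round(u,1));cv2.circle(im,tuple(int(round(a)) for a in u),2,(0,0,255),-1)
P=pts("top",np.load("pics/top0d.npy"))
for u,v in((318,315),(335,296),(301,300),(345,308),(393,308),(385,285),(395,284)):print(u,v,P[v,u].round(0))
cv2.imwrite("pics/t8c.png",cv2.resize(im[130:360,200:440],None,fx=2.5,fy=2.5))
print(W(-215,-186))
E
```

```text
t 7.58 tcp [672.6  -9.7 159.2] jig [ 16.3 -13.6] toolx [ 0.011 -0.001 -1.   ] tooly yaw 83.22 F [ 0.2 -0.1  2.5] Fjig 0.2 -0.1 gap 70.0
[ 404.  -208.9] [360.7 280.1]
[ 427.8 -211.8] [361.8 269.5]
[417.4 -95.7] [310.3 274.2]
[441.2 -98.5] [311.5 263.7]
318 315 [ 327. -113.    4.]
335 296 [ 369. -151.    1.]
301 300 [360. -75.   5.]
345 308 [ 342. -173.    3.]
393 308 [ 343. -278.   16.]
385 285 [ 393. -264.   -2.]
395 284 [ 395. -284.   11.]
[ 422.62832583 -153.74019254]
```

View pics/t8c.png

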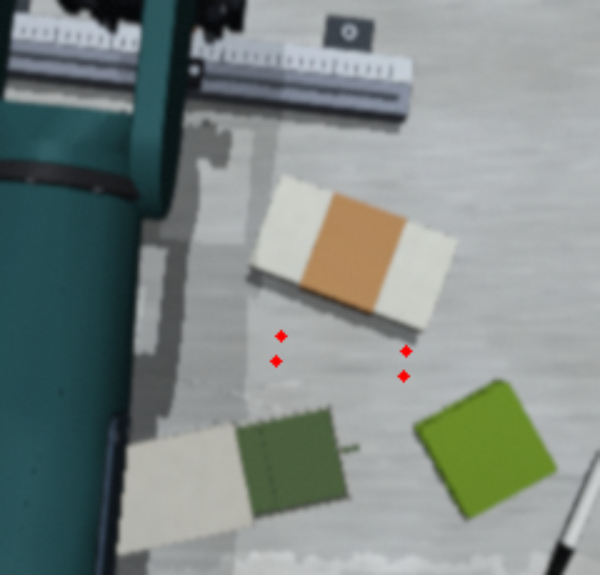

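Clear: the four red footprint corners fall on bare table between the box and the other things. I'll move there.

>>> {"name": "jog_arm", "arguments": {
  "commands": [
    {"translation": [-0.026, -0.0144, 0], "roll": 0},
    {"translation": [-0.052, -0.0288, 0], "roll": 0},
    {"translation": [-0.078, -0.0432, 0], "roll": 0},
    {"translation": [-0.104, -0.0576, 0], "roll": 0},
    {"translation": [-0.13, -0.072, 0], "roll": 0}
  ],
  "jaw": 0.085
}}

```text
time_s: 8.05
eef_pos: [537.2, -81.5, 149.2]
orientation: [0.042, 0.708, -0.041, 0.704]
force: [0.1, -0.5, 0.4]
finger_gap: 85.0
```

>>> {"name": "jog_arm", "arguments": {
  "commands": [
    {"translation": [-0.026, -0.0144, 0], "roll": 0},
    {"translation": [-0.052, -0.0288, 0], "roll": 0},
    {"translation": [-0.078, -0.0432, 0], "roll": 0},
    {"translation": [-0.104, -0.0576, 0], "roll": 0},
    {"translation": [-0.13, -0.072, 0], "roll": 0}
  ]
}}

```text
time_s: 8.47
eef_pos: [407.3, -153.2, 149.7]
orientation: [0.042, 0.707, -0.041, 0.704]
force: [0.6, -0.9, 0.1]
finger_gap: 85.3
```

>>> {"name": "jog_arm", "arguments": {
  "commands": [
    {"translation": [0, 0, -0.03], "roll": 0},
    {"translation": [0, 0, -0.06], "roll": 0},
    {"translation": [0, 0, -0.09], "roll": 0},
    {"translation": [0, 0, -0.12], "roll": 0},
    {"translation": [0, 0, -0.136], "roll": 0}
  ]
}}

```text
time_s: 8.88
eef_pos: [405.6, -151.4, 10.5]
orientation: [0.043, 0.709, -0.04, 0.703]
force: [0.2, 0.5, -0.3]
finger_gap: 85.1
```

```bash
python3 - <<'E'
from h import *
from bench import camera
s=st()
p,d=camera("wrist");cv2.imwrite("pics/w9.png",p[:,:,::-1])
E
```

```text
t 8.88 tcp [ 405.6 -151.4   10.5] jig [-232.2 -185.7] toolx [-0.009  0.005 -1.   ] tooly yaw 83.2 F [ 0.2  0.5 -0.3] Fjig 0.1 0.5 gap 85.1
```

View pics/w9.png

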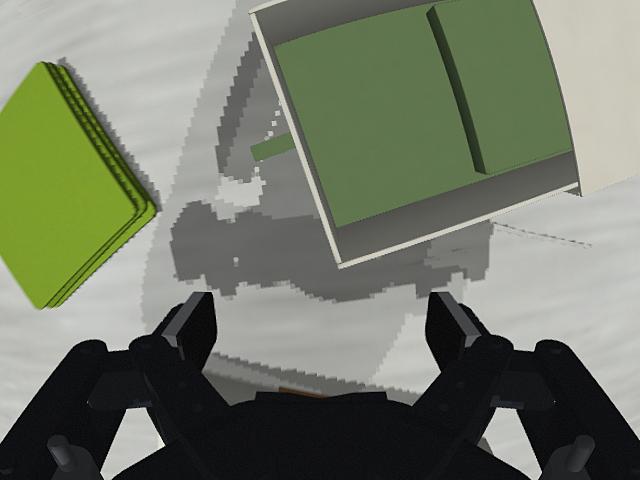

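The wrist view shows both fingers on bare table, clear of the open tray and the green block, with the box beyond the fingers. I'll push forward along the jig's x.

>>> {"name": "jog_arm", "arguments": {
  "commands": [
    {"translation": [0.01, -0.0012, 0], "roll": 0},
    {"translation": [0.02, -0.0024, 0], "roll": 0},
    {"translation": [0.03, -0.0035, 0], "roll": 0},
    {"translation": [0.04, -0.0047, 0], "roll": 0},
    {"translation": [0.05, -0.0059, 0], "roll": 0}
  ]
}}

```text
time_s: 9.35
eef_pos: [461.9, -160.0, 17.7]
orientation: [0.041, 0.705, -0.042, 0.707]
force: [-1.8, -0.8, 1.3]
finger_gap: 85.0
```

>>> {"name": "jog_arm", "arguments": {
  "commands": [
    {"translation": [0.006, -0.0007, 0], "roll": 0},
    {"translation": [0.012, -0.0014, 0], "roll": 0},
    {"translation": [0.018, -0.0021, 0], "roll": 0},
    {"translation": [0.024, -0.0028, 0], "roll": 0},
    {"translation": [0.03, -0.0035, 0], "roll": 0}
  ]
}}

```text
time_s: 9.77
eef_pos: [489.9, -162.6, 16.3]
orientation: [0.042, 0.706, -0.042, 0.706]
force: [-2.9, 0.4, 1.3]
finger_gap: 84.8
```

```bash
cat >> h.py <<'E'
def parcel(tag):
    from bench import camera
    p,d=camera("top");im=p[:,:,::-1].copy();P=pts("top",d)
    cv2.imwrite(f"pics/{tag}.png",cv2.resize(im[110:330,200:460],None,fx=3,fy=3))
E
python3 - <<'E'
from h import *
s=st();parcel("t10")
E
```

```text
t 9.77 tcp [ 489.9 -162.6   16.3] jig [-147.1 -186.9] toolx [-0.001  0.001 -1.   ] tooly yaw 83.23 F [-2.9  0.4  1.3] Fjig -2.9 0.0 gap 84.8
```

View pics/t10.png

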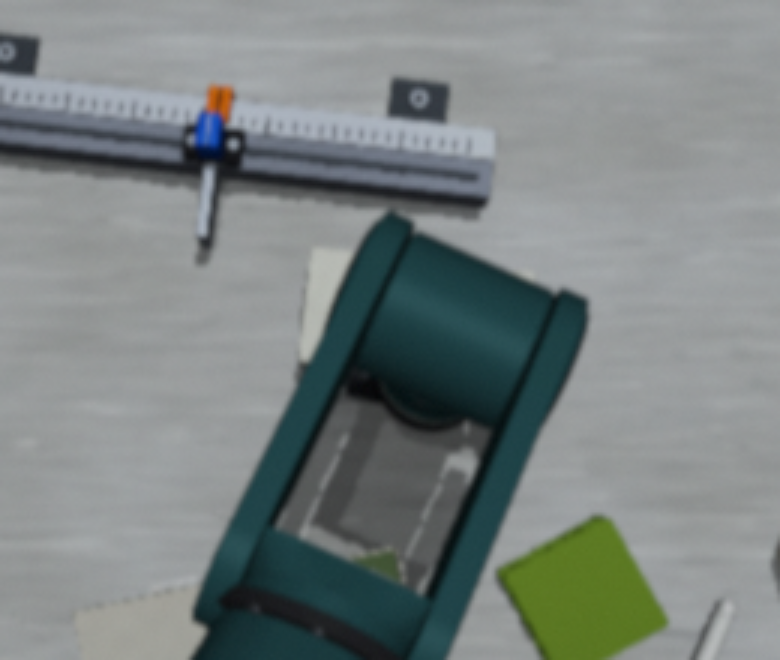

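The box has squared up to the fingers (left end at crop (305-350,250-360)), and the stop still lines up with the mark. I'll keep pushing toward the fence.

>>> {"name": "jog_arm", "arguments": {
  "commands": [
    {"translation": [0.006, -0.0007, 0], "roll": 0},
    {"translation": [0.012, -0.0014, 0], "roll": 0},
    {"translation": [0.018, -0.0021, 0], "roll": 0},
    {"translation": [0.024, -0.0028, 0], "roll": 0},
    {"translation": [0.03, -0.0035, 0], "roll": 0}
  ]
}}

```text
time_s: 10.23
eef_pos: [520.4, -166.3, 16.2]
orientation: [0.042, 0.706, -0.042, 0.706]
force: [-0.8, 0.4, 0.1]
finger_gap: 85.0
```

>>> {"name": "jog_arm", "arguments": {
  "commands": [
    {"translation": [0.003, -0.0004, 0], "roll": 0},
    {"translation": [0.006, -0.0007, 0], "roll": 0},
    {"translation": [0.009, -0.0011, 0], "roll": 0},
    {"translation": [0.012, -0.0014, 0], "roll": 0},
    {"translation": [0.015, -0.0018, 0], "roll": 0}
  ]
}}

```text
time_s: 10.65
eef_pos: [535.0, -168.1, 16.3]
orientation: [0.042, 0.706, -0.042, 0.706]
force: [-2.2, 0.1, 0.1]
finger_gap: 84.7
```

```bash
python3 - <<'E'
from h import *
s=st();parcel("t11")
E
```

```text
t 10.65 tcp [ 535.  -168.1   16.3] jig [-101.7 -187.1] toolx [-0.  0. -1.] tooly yaw 83.22 F [-2.2  0.1  0.1] Fjig -2.2 -0.2 gap 84.7
```

View pics/t11.png

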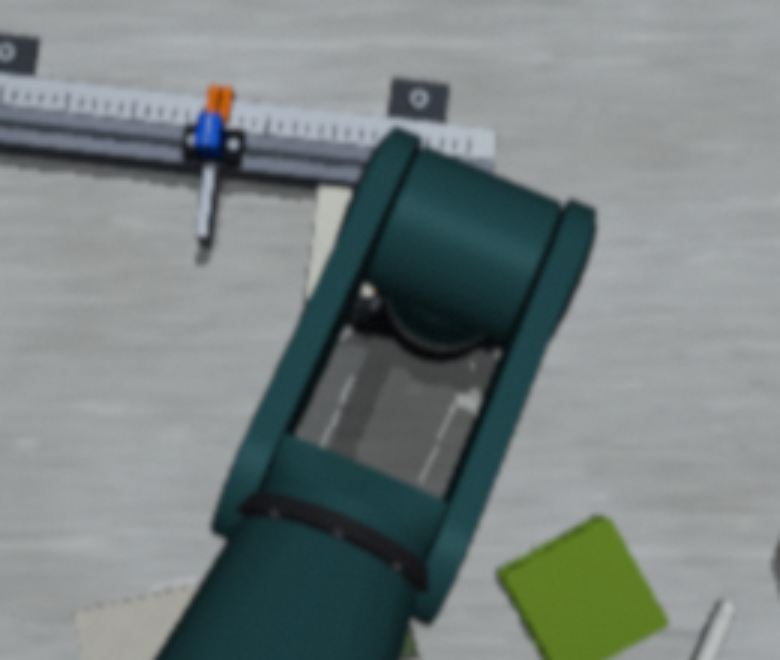

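Nearly at the fence. I'll step slowly until contact.

>>> {"name": "jog_arm", "arguments": {
  "commands": [
    {"translation": [0.001, -0.0001, 0], "roll": 0},
    {"translation": [0.002, -0.0002, 0], "roll": 0},
    {"translation": [0.003, -0.0004, 0], "roll": 0},
    {"translation": [0.004, -0.0005, 0], "roll": 0},
    {"translation": [0.005, -0.0006, 0], "roll": 0}
  ]
}}

```text
time_s: 11.12
eef_pos: [539.8, -168.7, 16.4]
orientation: [0.042, 0.706, -0.042, 0.706]
force: [-2.3, 0.5, 1.0]
finger_gap: 85.3
```

>>> {"name": "jog_arm", "arguments": {
  "commands": [
    {"translation": [0.001, -0.0001, 0], "roll": 0},
    {"translation": [0.002, -0.0002, 0], "roll": 0},
    {"translation": [0.003, -0.0004, 0], "roll": 0},
    {"translation": [0.003, -0.0004, 0], "roll": 0},
    {"translation": [0.003, -0.0004, 0], "roll": 0}
  ]
}}

```text
time_s: 11.53
eef_pos: [542.7, -169.1, 16.4]
orientation: [0.042, 0.706, -0.042, 0.706]
force: [-3.5, 0.6, 2.2]
finger_gap: 85.0
```

>>> {"name": "jog_arm", "arguments": {
  "commands": [
    {"translation": [0.001, -0.0001, 0], "roll": 0},
    {"translation": [0.002, -0.0002, 0], "roll": 0},
    {"translation": [0.003, -0.0004, 0], "roll": 0},
    {"translation": [0.003, -0.0004, 0], "roll": 0},
    {"translation": [0.003, -0.0004, 0], "roll": 0}
  ]
}}

```text
time_s: 11.95
eef_pos: [542.6, -169.0, 16.4]
orientation: [0.042, 0.709, -0.041, 0.703]
force: [-11.9, 1.2, 8.6]
finger_gap: 84.9
```

```bash
python3 - <<'E'
from h import *
s=st()
E
```

```text
t 11.95 tcp [ 542.6 -169.    16.4] jig [ -94.1 -187.1] toolx [-0.008  0.001 -1.   ] tooly yaw 83.23 F [-11.9   1.2   8.6] Fjig -12.0 -0.2 gap 84.9
```

Contact: 12 N into the fence with no further travel, so the box is flush at TCP jig x = -94. I'll back off, lift, close the fingers and go round to the right end.

>>> {"name": "jog_arm", "arguments": {
  "commands": [
    {"translation": [-0.01, 0.0012, 0], "roll": 0},
    {"translation": [-0.03, 0.0035, 0], "roll": 0},
    {"translation": [-0.05, 0.0059, 0.01], "roll": 0},
    {"translation": [-0.05, 0.0059, 0.05], "roll": 0},
    {"translation": [-0.05, 0.0059, 0.09], "roll": 0}
  ]
}}

```text
time_s: 12.37
eef_pos: [492.2, -162.0, 103.0]
orientation: [0.043, 0.709, -0.041, 0.703]
force: [1.9, -0.7, 0.3]
finger_gap: 84.9
```

>>> {"name": "jog_arm", "arguments": {
  "commands": [
    {"translation": [0, -0.03, 0.01], "roll": 0},
    {"translation": [0, -0.065, 0.01], "roll": 0},
    {"translation": [0, -0.1, 0.01], "roll": 0},
    {"translation": [0.0, -0.135, 0.01], "roll": 0},
    {"translation": [0.03, -0.145, 0.01], "roll": 0}
  ],
  "jaw": 0.0
}}

```text
time_s: 12.78
eef_pos: [523.0, -314.6, 117.0]
orientation: [0.043, 0.706, -0.046, 0.706]
force: [1.1, 0.3, -0.2]
finger_gap: 25.3
```

```bash
python3 - <<'E'
from h import *
s=st()
from bench import camera
p,d=camera("top");im=p[:,:,::-1].copy();P=pts("top",d);np.save("pics/t12d.npy",d);cv2.imwrite("pics/t12f.png",im)
cv2.imwrite("pics/t12.png",cv2.resize(im[110:300,200:460],None,fx=3,fy=3))
print(W(-45,-310))
E
```

```text
t 12.78 tcp [ 523.  -314.6  117. ] jig [ -96.4 -334. ] toolx [-0.001 -0.004 -1.   ] tooly yaw 82.83 F [ 1.1  0.3 -0.2] Fjig 1.1 0.4 gap 25.3
[ 576.87532623 -296.86203877]
```

View pics/t12.png

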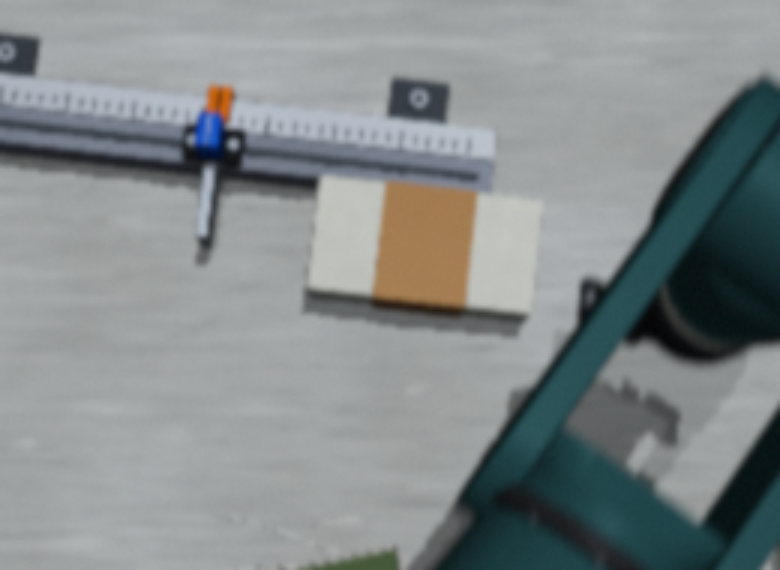

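```bash
python3 - <<'E'
from h import *
P=pts("top",np.load("pics/t12d.npy"));Z=P[...,2]
m=np.zeros((480,640),bool);m[165:220,295:385]=1;m&=(Z>46)&(Z<56)
n,l,s,c=cv2.connectedComponentsWithStats(m.astype(np.uint8));k=1+s[1:,4].argmax()
r=cv2.minAreaRect(P[l==k][:,:2].astype(np.float32));print(r,[J(b).round(1) for b in cv2.boxPoints(r)])
b=(Z>46)&(Z<56);b[:,:262]=0;b[:,275:]=0;b[:165]=0;b[193:]=0
q=np.array([J(p) for p in P[b]]);print("blade",q.min(0),q.max(0),q.mean(0))
g=(Z>82)&(Z<92);g[:,:255]=0;g[:,285:]=0;g[:135]=0;g[170:]=0
o=(Z>45)&(Z<52);o[:,:266]=0;o[:,282:]=0;o[:135]=0;o[147:]=0
print(J(P[g].mean(0)),J(P[o].mean(0)),g.sum(),o.sum())
print(W(-43,-320))
E
```

```text
((596.787353515625, -164.21597290039062), (164.47598266601562, 88.0355453491211), 83.37835693359375) [array([ -84.7, -258.3]), array([   3.4, -258.1]), array([  3. , -93.6]), array([-85. , -93.8])]
blade [-54.77070484 -17.20865735] [-0.58635386 -8.71407182] [-28.06601271 -13.36435225]
[ 14.69211957 -13.41732561] [ 51.07705718 -13.26291917] 100 63
[ 577.68608916 -307.02779813]
```

Measured: box flush along the fence, its left end at jig y about -93.7 and its right end at about -258.2; the blade face is at about -17.3, leaving roughly 76 mm to go. The stop (-13.4) matches the mark (-13.3).

>>> {"name": "jog_arm", "arguments": {
  "commands": [
    {"translation": [0.028, 0.0135, 0], "roll": 0},
    {"translation": [0.0566, 0.0275, 0], "roll": 0},
    {"translation": [0.0566, 0.0275, -0.035], "roll": 0},
    {"translation": [0.0566, 0.0275, -0.07], "roll": 0},
    {"translation": [0.0566, 0.0275, -0.095], "roll": 0}
  ]
}}

```text
time_s: 13.25
eef_pos: [583.1, -280.0, 18.7]
orientation: [0.042, 0.706, -0.041, 0.706]
force: [-0.9, -0.4, -1.4]
finger_gap: 0.3
```

>>> {"name": "jog_arm", "arguments": {
  "commands": [
    {"translation": [0.0006, 0.005, 0], "roll": 0},
    {"translation": [0.0012, 0.01, 0], "roll": 0},
    {"translation": [0.0018, 0.015, 0], "roll": 0},
    {"translation": [0.0024, 0.02, 0], "roll": 0},
    {"translation": [0.0028, 0.024, 0], "roll": 0}
  ]
}}

```text
time_s: 13.67
eef_pos: [587.2, -257.8, 24.7]
orientation: [0.04, 0.704, -0.043, 0.708]
force: [0.2, -3.2, 3.7]
finger_gap: 0.1
```

```bash
python3 - <<'E'
from h import *
s=st();parcel("t13")
E
```

```text
t 13.67 tcp [ 587.2 -257.8   24.7] jig [ -39.4 -270. ] toolx [ 0.005 -0.004 -1.   ] tooly yaw 83.25 F [ 0.2 -3.2  3.7] Fjig 0.6 -3.1 gap 0.1
```

View pics/t13.png

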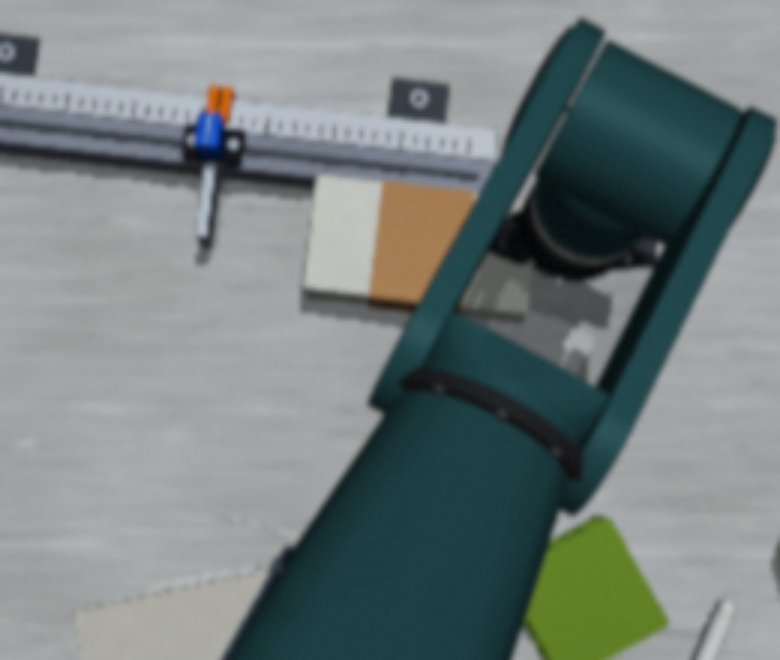

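In contact with the right end. I'll slide it left along the fence.

>>> {"name": "jog_arm", "arguments": {
  "commands": [
    {"translation": [0.0007, 0.006, 0], "roll": 0},
    {"translation": [0.0014, 0.012, 0], "roll": 0},
    {"translation": [0.0021, 0.018, 0], "roll": 0},
    {"translation": [0.0028, 0.024, 0], "roll": 0},
    {"translation": [0.0035, 0.03, 0], "roll": 0}
  ]
}}

```text
time_s: 14.13
eef_pos: [588.8, -226.6, 21.5]
orientation: [0.042, 0.706, -0.042, 0.706]
force: [-0.5, -3.0, 1.8]
finger_gap: 0.1
```

>>> {"name": "jog_arm", "arguments": {
  "commands": [
    {"translation": [0.0007, 0.006, 0], "roll": 0},
    {"translation": [0.0014, 0.012, 0], "roll": 0},
    {"translation": [0.0021, 0.018, 0], "roll": 0},
    {"translation": [0.0028, 0.024, 0], "roll": 0},
    {"translation": [0.0033, 0.028, 0], "roll": 0}
  ]
}}

```text
time_s: 14.55
eef_pos: [592.0, -198.2, 21.2]
orientation: [0.042, 0.706, -0.041, 0.706]
force: [0.3, -1.8, 1.3]
finger_gap: 0.1
```

```bash
python3 - <<'E'
from h import *
s=st();parcel("t14")
E
```

```text
t 14.55 tcp [ 592.  -198.2   21.2] jig [ -41.6 -210.2] toolx [-0.  0. -1.] tooly yaw 83.25 F [ 0.3 -1.8  1.3] Fjig 0.5 -1.7 gap 0.1
```

View pics/t14.png

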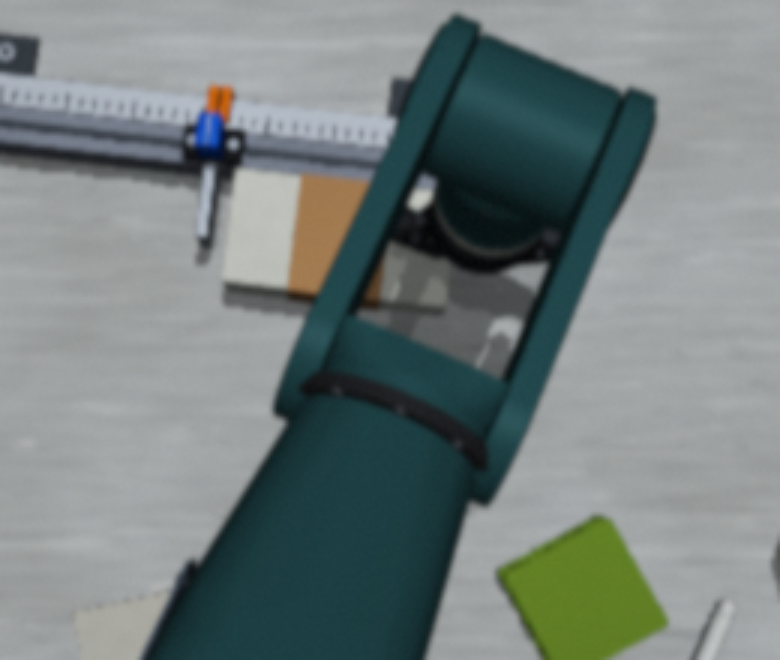

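```bash
cat >> h.py <<'E'
def gap(tag):
    from bench import camera
    p,d=camera("top");P=pts("top",d);Z=P[...,2]
    cv2.imwrite(f"pics/{tag}.png",cv2.resize(p[120:230,240:350,::-1],None,fx=6,fy=6,interpolation=cv2.INTER_CUBIC))
    q=(P[...,:2]-O)@np.array([ex,ey]).T
    m=(Z>44)&(Z<58)&(q[...,1]>-120)&(q[...,1]<0)
    for x in(-50,-42,-34,-26,-18,-10):
        k=m&(abs(q[...,0]-x)<4);y=np.sort(q[k][:,1]);g=np.diff(y);i=g.argmax() if len(g) else 0
        print(x,"box end",y[i].round(1),"blade",y[i+1].round(1),"..",y[-1].round(1),"maxgap",g[i].round(1))
    g=(Z>82)&(Z<92)&(abs(q[...,1]+13)<25)&(abs(q[...,0]-14)<20)
    o=(Z>45)&(Z<52)&(q[...,0]>42)&(q[...,0]<62)&(abs(q[...,1]+13)<15)
    print("grip",q[g].mean(0).round(2),"mark",q[o].mean(0).round(2))
    f=m&(q[...,1]<-40)&(q[...,1]>-75)
    print("box front x",np.percentile(q[f][:,0],1).round(1))
E
python3 - <<'E'
from h import *
gap("t15")
E
```

```text
-50 box end -30.9 blade -16.7 .. -8.9 maxgap 14.1
-42 box end -31.9 blade -17.1 .. -9.9 maxgap 14.8
-34 box end -30.8 blade -16.9 .. -9.4 maxgap 13.9
-26 box end -32.6 blade -17.2 .. -9.7 maxgap 15.4
-18 box end -31.0 blade -16.6 .. -9.0 maxgap 14.4
-10 box end -30.3 blade -17.3 .. -10.9 maxgap 13.1
grip [ 14.61 -13.47] mark [ 51.37 -13.02]
box front x -85.2
```

About 13 mm of gap remains, and the stop hasn't moved. I'll take 10 mm, then small steps watching the force.

>>> {"name": "jog_arm", "arguments": {
  "commands": [
    {"translation": [0.0003, 0.0025, 0], "roll": 0},
    {"translation": [0.0006, 0.005, 0], "roll": 0},
    {"translation": [0.0009, 0.0075, 0], "roll": 0},
    {"translation": [0.0011, 0.0095, 0], "roll": 0},
    {"translation": [0.0012, 0.0105, 0], "roll": 0}
  ]
}}

```text
time_s: 15.07
eef_pos: [592.9, -188.1, 20.8]
orientation: [0.042, 0.706, -0.041, 0.706]
force: [0.7, -0.5, -1.2]
finger_gap: -0.1
```

```bash
python3 - <<'E'
from h import *
s=st();gap("t16")
E
```

```text
t 15.07 tcp [ 592.9 -188.1   20.8] jig [ -41.9 -200.1] toolx [-0.001  0.001 -1.   ] tooly yaw 83.23 F [ 0.7 -0.5 -1.2] Fjig 0.7 -0.4 gap -0.1
-50 box end -21.7 blade -17.3 .. -9.0 maxgap 4.4
-42 box end -21.3 blade -17.3 .. -10.1 maxgap 4.0
-34 box end -22.3 blade -16.5 .. -9.3 maxgap 5.8
-26 box end -21.2 blade -17.4 .. -10.6 maxgap 3.7
-18 box end -22.4 blade -16.6 .. -9.0 maxgap 5.8
-10 box end -21.3 blade -17.3 .. -10.5 maxgap 4.0
grip [ 14.48 -13.52] mark [ 50.93 -13.2 ]
box front x -85.2
```

>>> {"name": "jog_arm", "arguments": {
  "commands": [
    {"translation": [0.0001, 0.0007, 0], "roll": 0},
    {"translation": [0.0002, 0.0014, 0], "roll": 0},
    {"translation": [0.0002, 0.002, 0], "roll": 0},
    {"translation": [0.0002, 0.002, 0], "roll": 0},
    {"translation": [0.0002, 0.002, 0], "roll": 0}
  ]
}}

```text
time_s: 15.53
eef_pos: [593.4, -186.5, 21.4]
orientation: [0.042, 0.706, -0.042, 0.706]
force: [-0.4, -0.6, -0.6]
finger_gap: 0.1
```

>>> {"name": "jog_arm", "arguments": {
  "commands": [
    {"translation": [0.0, 0.0003, 0], "roll": 0},
    {"translation": [0.0001, 0.0006, 0], "roll": 0},
    {"translation": [0.0001, 0.0006, 0], "roll": 0},
    {"translation": [0.0001, 0.0006, 0], "roll": 0},
    {"translation": [0.0001, 0.0006, 0], "roll": 0}
  ]
}}

```text
time_s: 15.95
eef_pos: [593.6, -186.1, 21.4]
orientation: [0.042, 0.706, -0.042, 0.706]
force: [-0.7, -2.6, -1.0]
finger_gap: -0.2
```

>>> {"name": "jog_arm", "arguments": {
  "commands": [
    {"translation": [0.0, 0.0003, 0], "roll": 0},
    {"translation": [0.0001, 0.0006, 0], "roll": 0},
    {"translation": [0.0001, 0.0006, 0], "roll": 0},
    {"translation": [0.0001, 0.0006, 0], "roll": 0},
    {"translation": [0.0001, 0.0006, 0], "roll": 0}
  ]
}}

```text
time_s: 16.37
eef_pos: [593.7, -185.4, 21.4]
orientation: [0.042, 0.706, -0.042, 0.706]
force: [1.1, -0.5, -0.6]
finger_gap: -0.1
```

```bash
python3 - <<'E'
from h import *
s=st();gap("t17")
E
```

```text
t 16.37 tcp [ 593.7 -185.4   21.4] jig [ -41.4 -197.3] toolx [ 0.  0. -1.] tooly yaw 83.22 F [ 1.1 -0.5 -0.6] Fjig 1.2 -0.4 gap -0.1
-50 box end -19.2 blade -17.0 .. -8.9 maxgap 2.2
-42 box end -19.0 blade -17.0 .. -10.0 maxgap 2.0
-34 box end -20.0 blade -17.1 .. -9.1 maxgap 2.8
-26 box end -34.3 blade -32.4 .. -10.2 maxgap 1.9
-18 box end -19.7 blade -16.6 .. -9.0 maxgap 3.1
-10 box end -19.0 blade -17.1 .. -10.5 maxgap 1.9
grip [ 14.52 -13.51] mark [ 51.56 -13.56]
box front x -85.3
```

View pics/t17.png

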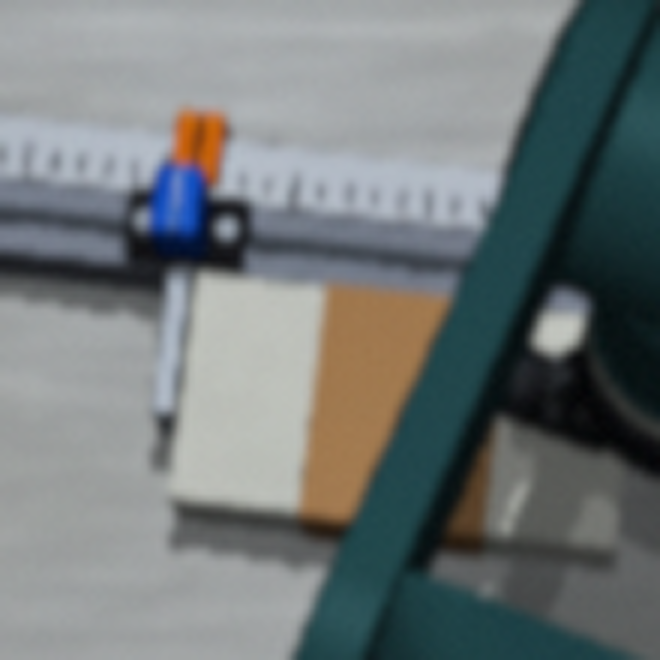

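Very close now. More small steps.

>>> {"name": "jog_arm", "arguments": {
  "commands": [
    {"translation": [0.0, 0.0003, 0], "roll": 0},
    {"translation": [0.0001, 0.0006, 0], "roll": 0},
    {"translation": [0.0001, 0.0006, 0], "roll": 0},
    {"translation": [0.0001, 0.0006, 0], "roll": 0},
    {"translation": [0.0001, 0.0006, 0], "roll": 0}
  ]
}}

```text
time_s: 16.83
eef_pos: [593.8, -184.8, 21.4]
orientation: [0.042, 0.706, -0.042, 0.706]
force: [-0.5, -0.4, -0.0]
finger_gap: -0.2
```

```bash
python3 - <<'E'
from h import *
s=st()
E
```

```text
t 16.83 tcp [ 593.8 -184.8   21.4] jig [ -41.4 -196.7] toolx [ 0.  0. -1.] tooly yaw 83.22 F [-0.5 -0.4 -0. ] Fjig -0.4 -0.4 gap -0.2
```

>>> {"name": "jog_arm", "arguments": {
  "commands": [
    {"translation": [0.0, 0.0003, 0], "roll": 0},
    {"translation": [0.0001, 0.0005, 0], "roll": 0},
    {"translation": [0.0001, 0.0005, 0], "roll": 0},
    {"translation": [0.0001, 0.0005, 0], "roll": 0},
    {"translation": [0.0001, 0.0005, 0], "roll": 0}
  ]
}}

```text
time_s: 17.25
eef_pos: [593.9, -184.3, 21.4]
orientation: [0.042, 0.706, -0.042, 0.706]
force: [0.1, -1.4, 0.7]
finger_gap: 0.1
```

```bash
python3 - <<'E'
from h import *
s=st()
E
```

```text
t 17.25 tcp [ 593.9 -184.3   21.4] jig [ -41.4 -196.2] toolx [ 0.  0. -1.] tooly yaw 83.23 F [ 0.1 -1.4  0.7] Fjig 0.2 -1.4 gap 0.1
```

>>> {"name": "jog_arm", "arguments": {
  "commands": [
    {"translation": [0.0, 0.0003, 0], "roll": 0},
    {"translation": [0.0001, 0.0005, 0], "roll": 0},
    {"translation": [0.0001, 0.0005, 0], "roll": 0},
    {"translation": [0.0001, 0.0005, 0], "roll": 0},
    {"translation": [0.0001, 0.0005, 0], "roll": 0}
  ]
}}

```text
time_s: 17.67
eef_pos: [593.8, -184.2, 21.4]
orientation: [0.042, 0.706, -0.042, 0.706]
force: [-1.4, -4.3, -0.5]
finger_gap: -0.3
```

```bash
python3 - <<'E'
from h import *
s=st();gap("t18")
E
```

```text
t 17.67 tcp [ 593.8 -184.2   21.4] jig [ -41.4 -196.1] toolx [-0.    -0.001 -1.   ] tooly yaw 83.22 F [-1.4 -4.3 -0.5] Fjig -0.9 -4.4 gap -0.3
-50 box end -16.0 blade -13.9 .. -8.9 maxgap 2.1
-42 box end -25.3 blade -23.4 .. -10.1 maxgap 1.9
-34 box end -81.9 blade -80.1 .. -9.0 maxgap 1.9
-26 box end -28.1 blade -25.8 .. -10.1 maxgap 2.3
-18 box end -40.1 blade -38.0 .. -9.0 maxgap 2.0
-10 box end -83.5 blade -81.4 .. -10.2 maxgap 2.1
grip [ 14.34 -13.36] mark [ 51.16 -12.98]
box front x -85.3
```

View pics/t18.png

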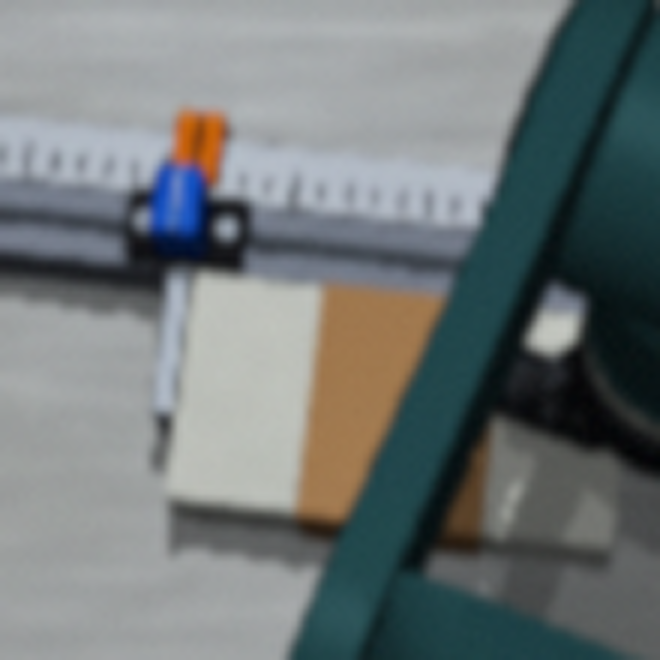

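The box end touched the blade: the TCP held at -196.1, with 4.4 N, and grip and mark are unchanged. I'll back off to the right, lift, and come round to the front middle for the diagonal hold.

>>> {"name": "jog_arm", "arguments": {
  "commands": [
    {"translation": [-0.0006, -0.005, 0], "roll": 0},
    {"translation": [-0.0024, -0.02, 0], "roll": 0},
    {"translation": [-0.0024, -0.02, 0.03], "roll": 0},
    {"translation": [-0.0024, -0.02, 0.065], "roll": 0},
    {"translation": [-0.0024, -0.02, 0.09], "roll": 0}
  ]
}}

```text
time_s: 18.13
eef_pos: [591.9, -204.8, 113.5]
orientation: [0.042, 0.705, -0.042, 0.706]
force: [0.3, -0.6, 0.8]
finger_gap: -0.1
```

>>> {"name": "jog_arm", "arguments": {
  "commands": [
    {"translation": [-0.016, 0.031, 0], "roll": 0},
    {"translation": [-0.031, 0.062, 0], "roll": 0},
    {"translation": [-0.047, 0.093, 0], "roll": 0},
    {"translation": [-0.0625, 0.124, 0], "roll": 0},
    {"translation": [-0.0625, 0.124, 0], "roll": 0}
  ]
}}

```text
time_s: 18.55
eef_pos: [526.3, -75.2, 111.1]
orientation: [0.042, 0.707, -0.039, 0.705]
force: [-0.0, 0.0, 0.0]
finger_gap: 0.2
```

```bash
python3 - <<'E'
from h import *
s=st();gap("t19")
E
```

```text
t 18.55 tcp [526.3 -75.2 111.1] jig [-121.3  -95.9] toolx [-0.003  0.004 -1.   ] tooly yaw 83.45 F [-0.  0.  0.] Fjig -0.0 0.0 gap 0.2Traceback (most recent call last):
  File "<stdin>", line 2, in <module>
  File "h.py", line 40, in gap
    print(x,"box end",y[i].round(1),"blade",y[i+1].round(1),"..",y[-1].round(1),"maxgap",g[i].round(1))
                      ~^^^
IndexError: index 0 is out of bounds for axis 0 with size 0
```

View pics/t19.png

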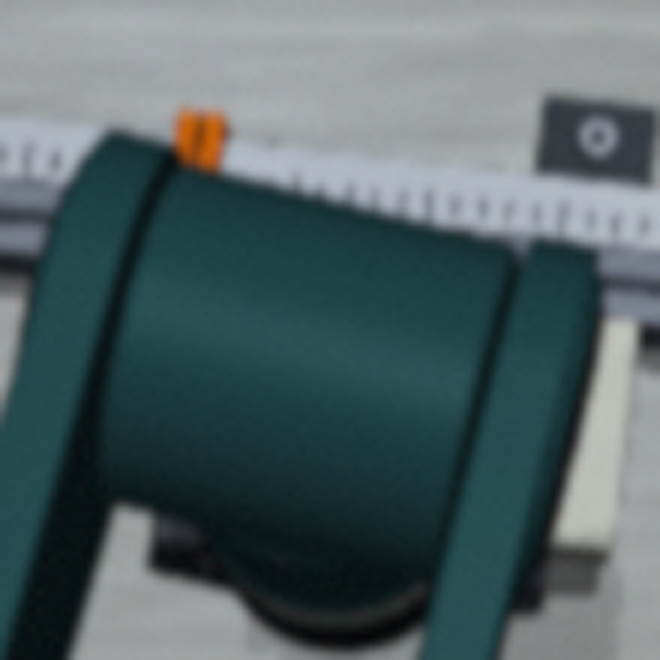

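The arm hides the box from the top here; only its right end shows at (600,430). I'll lower and approach.

>>> {"name": "jog_arm", "arguments": {
  "commands": [
    {"translation": [0, 0, -0.03], "roll": 0},
    {"translation": [0, 0, -0.06], "roll": 0},
    {"translation": [0, 0, -0.078], "roll": 0},
    {"translation": [0, 0, -0.078], "roll": 0},
    {"translation": [0, 0, -0.078], "roll": 0}
  ]
}}

```text
time_s: 19.02
eef_pos: [528.7, -80.6, 32.4]
orientation: [0.042, 0.707, -0.042, 0.705]
force: [-0.5, -0.1, 0.3]
finger_gap: -0.1
```

>>> {"name": "jog_arm", "arguments": {
  "commands": [
    {"translation": [0.004, -0.0005, 0], "roll": 0},
    {"translation": [0.008, -0.0009, 0], "roll": 0},
    {"translation": [0.012, -0.0014, 0], "roll": 0},
    {"translation": [0.016, -0.0019, 0], "roll": 0},
    {"translation": [0.016, -0.0019, 0], "roll": 0}
  ]
}}

```text
time_s: 19.43
eef_pos: [546.7, -82.1, 34.5]
orientation: [0.042, 0.705, -0.042, 0.707]
force: [-0.6, -0.2, 0.6]
finger_gap: 0.1
```

```bash
python3 - <<'E'
from h import *
s=st()
from bench import camera
p,d=camera("side");cv2.imwrite("pics/s20.png",cv2.resize(p[60:220,150:400,::-1],None,fx=3,fy=3,interpolation=cv2.INTER_CUBIC))
E
```

```text
t 19.43 tcp [546.7 -82.1  34.5] jig [-100.2 -100.3] toolx [ 0.003 -0.001 -1.   ] tooly yaw 83.23 F [-0.6 -0.2  0.6] Fjig -0.6 -0.2 gap 0.1
```

View pics/s20.png

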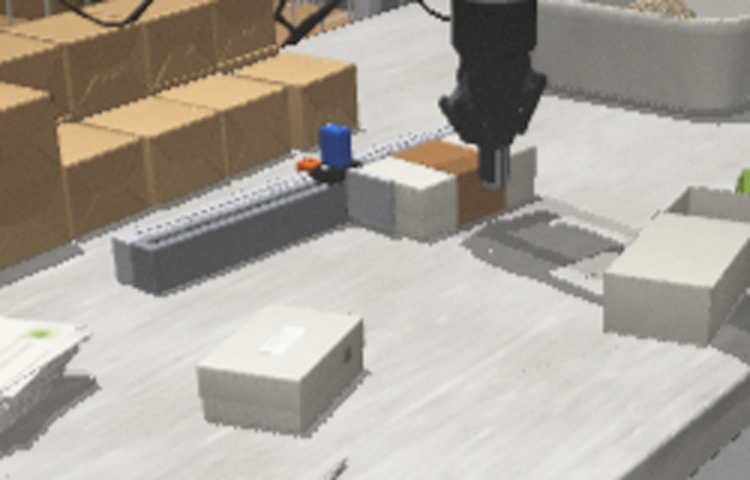

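The side view shows the blade face against the box's left end (crop (370,195)) and the closed fingers at the brown band in front (495,165). Now forward to contact.

>>> {"name": "jog_arm", "arguments": {
  "commands": [
    {"translation": [0.001, -0.0001, 0], "roll": 0},
    {"translation": [0.002, -0.0002, 0], "roll": 0},
    {"translation": [0.003, -0.0004, 0], "roll": 0},
    {"translation": [0.004, -0.0005, 0], "roll": 0},
    {"translation": [0.004, -0.0005, 0], "roll": 0}
  ]
}}

```text
time_s: 19.9
eef_pos: [549.1, -82.2, 33.3]
orientation: [0.042, 0.706, -0.042, 0.706]
force: [0.3, 0.1, 0.5]
finger_gap: 0.1
```

>>> {"name": "jog_arm", "arguments": {
  "commands": [
    {"translation": [0.0005, -0.0001, 0], "roll": 0},
    {"translation": [0.001, -0.0001, 0], "roll": 0},
    {"translation": [0.0015, -0.0002, 0], "roll": 0},
    {"translation": [0.0015, -0.0002, 0], "roll": 0},
    {"translation": [0.0015, -0.0002, 0], "roll": 0}
  ]
}}

```text
time_s: 20.32
eef_pos: [550.5, -82.4, 33.4]
orientation: [0.042, 0.706, -0.042, 0.706]
force: [-0.3, 0.0, -0.0]
finger_gap: -0.2
```

```bash
python3 - <<'E'
from h import *
s=st()
E
```

```text
t 20.32 tcp [550.5 -82.4  33.4] jig [ -96.4 -100.1] toolx [-0.  0. -1.] tooly yaw 83.23 F [-0.3  0.  -0. ] Fjig -0.3 -0.0 gap -0.2
```

>>> {"name": "jog_arm", "arguments": {
  "commands": [
    {"translation": [0.0005, -0.0001, 0], "roll": 0},
    {"translation": [0.001, -0.0001, 0], "roll": 0},
    {"translation": [0.0015, -0.0002, 0], "roll": 0},
    {"translation": [0.002, -0.0002, 0], "roll": 0},
    {"translation": [0.002, -0.0002, 0], "roll": 0}
  ]
}}

```text
time_s: 20.73
eef_pos: [552.3, -82.6, 33.3]
orientation: [0.042, 0.706, -0.042, 0.706]
force: [-2.4, 0.1, 2.5]
finger_gap: -0.1
```

>>> {"name": "jog_arm", "arguments": {
  "commands": [
    {"translation": [0.0005, -0.0001, 0], "roll": 0},
    {"translation": [0.001, -0.0001, 0], "roll": 0},
    {"translation": [0.0015, -0.0002, 0], "roll": 0},
    {"translation": [0.0015, -0.0002, 0], "roll": 0},
    {"translation": [0.0015, -0.0002, 0], "roll": 0}
  ]
}}

```text
time_s: 21.15
eef_pos: [553.0, -82.6, 33.3]
orientation: [0.042, 0.707, -0.042, 0.705]
force: [-5.7, 0.8, 4.3]
finger_gap: 0.0
```

```bash
python3 - <<'E'
from h import *
s=st()
E
```

```text
t 21.15 tcp [553.  -82.6  33.3] jig [ -93.9 -100. ] toolx [-0.002  0.001 -1.   ] tooly yaw 83.23 F [-5.7  0.8  4.3] Fjig -5.8 0.2 gap 0.0
```

Contact, and already diagonal: 5.8 N into the fence and 4.3 N down. I'll build it up in both directions.

>>> {"name": "jog_arm", "arguments": {
  "commands": [
    {"translation": [0.0005, -0.0001, -0.0001], "roll": 0},
    {"translation": [0.001, -0.0001, -0.0002], "roll": 0},
    {"translation": [0.0015, -0.0002, -0.0003], "roll": 0},
    {"translation": [0.0015, -0.0002, -0.0003], "roll": 0},
    {"translation": [0.0015, -0.0002, -0.0003], "roll": 0}
  ]
}}

```text
time_s: 21.57
eef_pos: [553.1, -82.5, 33.3]
orientation: [0.042, 0.708, -0.041, 0.704]
force: [-9.8, 2.0, 8.2]
finger_gap: 0.1
```

```bash
python3 - <<'E'
from h import *
s=st()
E
```

```text
t 21.57 tcp [553.1 -82.5  33.3] jig [ -93.8 -100. ] toolx [-0.006  0.001 -1.   ] tooly yaw 83.23 F [-9.8  2.   8.2] Fjig -10.0 0.9 gap 0.1
```

>>> {"name": "jog_arm", "arguments": {
  "commands": [
    {"translation": [0.0005, 0.0001, -0.0001], "roll": 0},
    {"translation": [0.001, 0.0002, -0.0002], "roll": 0},
    {"translation": [0.0015, 0.0002, -0.0002], "roll": 0},
    {"translation": [0.0015, 0.0002, -0.0002], "roll": 0},
    {"translation": [0.0015, 0.0002, -0.0002], "roll": 0}
  ]
}}

```text
time_s: 21.98
eef_pos: [553.0, -82.5, 33.0]
orientation: [0.042, 0.709, -0.042, 0.702]
force: [-14.2, 1.1, 10.7]
finger_gap: 0.2
```

```bash
python3 - <<'E'
from h import *
s=st()
from bench import camera
p,d=camera("side");cv2.imwrite("pics/s21.png",cv2.resize(p[80:150,230:340,::-1],None,fx=7,fy=7,interpolation=cv2.INTER_CUBIC))
p,d=camera("wrist");cv2.imwrite("pics/w21.png",p[:,:,::-1])
E
```

```text
t 21.98 tcp [553.  -82.5  33. ] jig [-93.9 -99.9] toolx [-0.01   0.001 -1.   ] tooly yaw 83.23 F [-14.2   1.1  10.7] Fjig -14.2 -0.5 gap 0.2
```

View pics/s21.png

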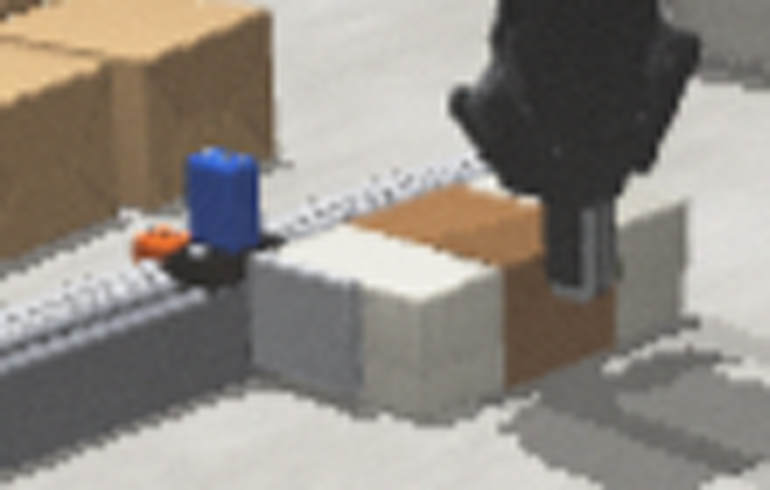

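View pics/w21.png

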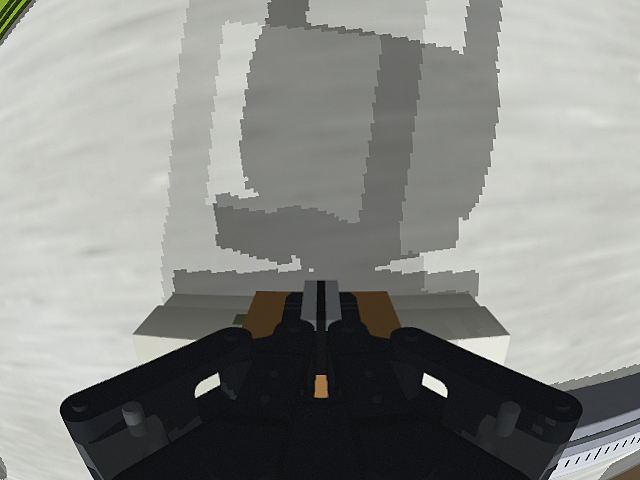

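The side view shows the blade, box end and fence all closed up, and the stop level with the mark. I'll push slightly firmer, then hold to check it's steady.

>>> {"name": "jog_arm", "arguments": {
  "commands": [
    {"translation": [0.0005, 0.0, -0.0001], "roll": 0},
    {"translation": [0.001, 0.0, -0.0002], "roll": 0},
    {"translation": [0.0012, 0.0, -0.0002], "roll": 0},
    {"translation": [0.0012, 0.0, -0.0002], "roll": 0},
    {"translation": [0.0012, 0.0, -0.0002], "roll": 0}
  ]
}}

```text
time_s: 22.5
eef_pos: [553.0, -82.5, 33.0]
orientation: [0.042, 0.71, -0.042, 0.701]
force: [-18.1, 0.6, 14.4]
finger_gap: -0.1
```

>>> {"name": "jog_arm", "arguments": {
  "commands": [
    {"translation": [0, 0, 0], "roll": 0},
    {"translation": [0, 0, 0], "roll": 0},
    {"translation": [0, 0, 0], "roll": 0},
    {"translation": [0, 0, 0], "roll": 0},
    {"translation": [0, 0, 0], "roll": 0}
  ]
}}

```text
time_s: 22.92
eef_pos: [553.0, -82.5, 33.0]
orientation: [0.042, 0.71, -0.042, 0.701]
force: [-18.6, 1.0, 13.0]
finger_gap: 0.0
```

>>> {"name": "jog_arm", "arguments": {
  "commands": [
    {"translation": [0, 0, 0], "roll": 0},
    {"translation": [0, 0, 0], "roll": 0},
    {"translation": [0, 0, 0], "roll": 0},
    {"translation": [0, 0, 0], "roll": 0},
    {"translation": [0, 0, 0], "roll": 0}
  ]
}}

```text
time_s: 23.33
eef_pos: [553.0, -82.5, 33.0]
orientation: [0.042, 0.71, -0.042, 0.701]
force: [-18.0, 1.1, 14.2]
finger_gap: -0.1
```

```bash
python3 - <<'E'
from h import *
s=st()
from bench import camera
p,d=camera("side");cv2.imwrite("pics/s22.png",cv2.resize(p[80:150,230:340,::-1],None,fx=7,fy=7,interpolation=cv2.INTER_CUBIC))
st()
p,d=camera("top");im=p[:,:,::-1];cv2.imwrite("pics/t22.png",cv2.resize(im[120:230,240:350],None,fx=6,fy=6,interpolation=cv2.INTER_CUBIC))
P=pts("top",d);Z=P[...,2];q=(P[...,:2]-O)@np.array([ex,ey]).T
m=(Z>44)&(Z<58)&(q[...,1]>-195)&(q[...,1]<-100)&(q[...,0]<5)&(q[...,0]>-95)
print(m.sum(),"right end",q[m][:,1].min() if m.any() else None,"front",q[m][:,0].min() if m.any() else None)
print(st()["ft_torque"])
E
```

```text
t 23.33 tcp [553.  -82.5  33. ] jig [-93.9 -99.9] toolx [-0.012  0.001 -1.   ] tooly yaw 83.23 F [-18.    1.1  14.2] Fjig -18.0 -1.0 gap -0.1
t 23.38 tcp [553.  -82.5  33. ] jig [-93.9 -99.9] toolx [-0.012  0.001 -1.   ] tooly yaw 83.23 F [-17.7   1.7  14.4] Fjig -17.8 -0.4 gap -0.4
283 right end -181.59393281448618 front -84.06549868420181
t 23.43 tcp [553.1 -82.5  33. ] jig [-93.9 -99.9] toolx [-0.012  0.001 -1.   ] tooly yaw 83.24 F [-18.3   0.7  13.6] Fjig -18.3 -1.4 gap 0.3
[0.16886133 2.78223452 0.02698197]
```

View pics/s22.png

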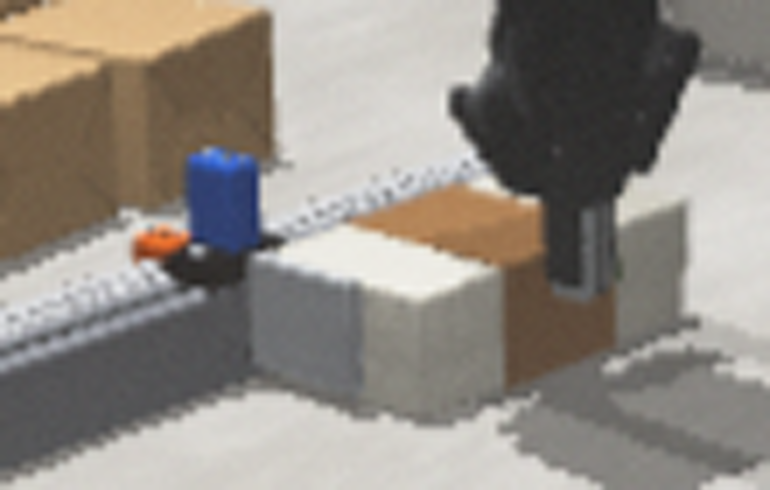

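View pics/t22.png

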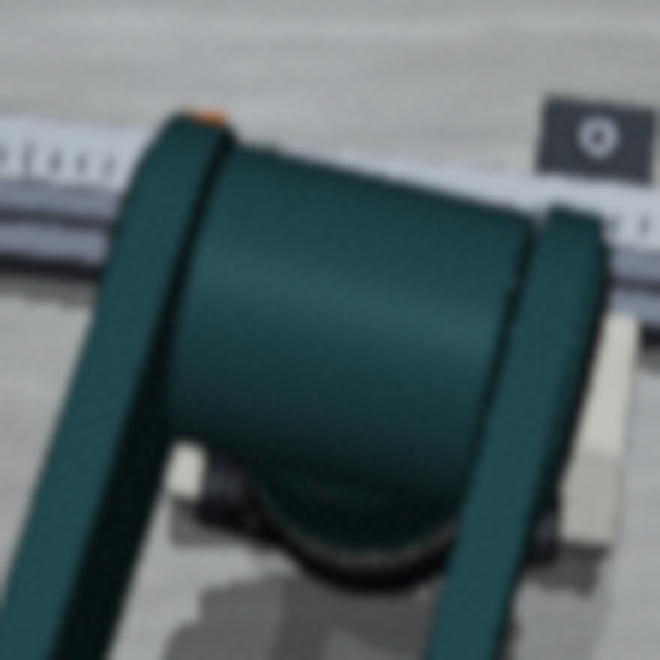

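The hold is steady: 18 N into the fence and 14 N down, with no drift over about 0.9 s. The right end at -181.6 fits a box seated against the blade (expected about -182). Handing in.

```bash
python3 - <<'E'
from bench import order
print(order.hand_in())
E
```

```text
the job is handed in; nothing more can be done
None
```

I slid the stop to the orange mark and squared the box flush against the fence. I then slid its left end up to the stop blade, and I handed in while still holding it with one diagonal push on the middle of its front face.

- **Stop:** The wrist view had the grip's line on the mark's line. The top view put them within about 0.5 mm of each other, before the box came near and again after it touched the blade. Pushing the box against the blade took up to 4.4 N, below the roughly 5 N that slides the stop.
- **Box:** Its back face is against the fence, and the side view shows no gap at the blade. The last top view put its right end at jig y = -181.6 mm, where about -182 mm was expected. The arm hides the left end and the stop in that view, so the final check there rests on the side view.
- **Hold:** The push was about 18 N into the fence and 14 N down, with no drift over about 0.9 s. The downward part is carried by finger friction on the front face, and the wrist sensor does not show how the table and fence share it.
- **Failed or off:** The first fine move of the stop didn't slide it, so I commanded further. One gap measurement failed because the arm hid the box. The first two estimates of the mark's offset differed by about 0.6 mm.
- **Bystanders:** The arm never went near the small gift box or the tape roll.

The clock stood at about 23.5 s at hand-in, against the 64 s limit.

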